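# File the slide boxes from behind the bottles

## Task

File away the two black slide boxes that stand behind the bottles on the wooden stand: first set both bottles aside, standing on the cream enamel tray, then stand the two boxes in the steel rack, square and centred across its width, the thicker one next to the fixed end plate and the thinner one beside it, and push the sliding stop up until the row is snug against the end plate. When the boxes are in the rack, put each bottle back upright on the very spot where it stood; do not tip a bottle over on the way.

Things in the scene. Friction and masses are not known exactly. Their poses are not given: they have to be found in the camera images.
- squat_mid (a point): Squat cobalt-blue glass bottle with a cork stopper, loose, 220 g, 98 mm high over the cork. Body 64 mm in diameter up to 46 mm above its foot, then a shoulder; neck 28 mm in diameter from 62 to 80 mm and cork 25 to 27 mm from 80 to 98 mm above the foot (a good place to grip from above). The point is on its axis, 49 mm above the foot; z is up along the axis.
- tall_mid (a point): Tall amber glass bottle with a white label band and a black screw cap, loose, 170 g, 124 mm high. Body 56 mm in diameter up to 86 mm above its foot; cap 31 mm in diameter from 102 to 124 mm above the foot (a good place to grip from above). The point is on its axis, 62 mm above the foot; z is up along the axis.
- thick_mid (a point): The thicker black slide box, loose, 250 g, standing on its long edge: 36 mm thick (x), 100 mm wide (y), 83 mm high (z). The point is at its centre, 41.5 mm above its foot. Either broad face may face the end plate.
- thin_mid (a point): The thinner black slide box, loose, 130 g, standing on its long edge: 24 mm thick (x), 100 mm wide (y), 83 mm high (z). The point is at its centre, 41.5 mm above its foot. Either broad face may face the end plate. (A third, 30 mm slide box held in the chrome bench clamp at the back is not part of the job.)
- stand: Wooden stand (fixed), 176 (x) x 250 mm (y), floor 12 mm above the desk. Origin on the desk, mid-length; x points to the back board (inner face at x = 80 mm, top 64 mm high). Lips 20 mm high in front and at the sides. Bottles stand on two round dark pads at x = -37, y = +-56 mm (within 3 mm); a box stands behind each at x = 21 mm, 5 to 22 mm from the bottle.
- tray: Fixed cream enamel tray with a dark rim, 190 (x) x 150 mm (y), empty: the side area for the bottles. Origin on the desk under its middle; its floor is 4 mm and its rim 13 mm above the desk. There is room for both bottles side by side along x (45 mm to either side of the origin).
- rack: Fixed steel rack for slide boxes, empty, base plate 260 (x) x 116 mm (y), its top 6 mm above the desk. Origin on the desk; x runs along the row towards the fixed end plate, whose inner face is at x = +100 mm and which is 110 mm wide and 76 mm high above the desk; the middle of the width is y = 0. Boxes stand with their thickness along x.
- stop (a joint): Sliding end stop of the rack, in m; grows as it moves along the rack's +x to the end plate. Its face lies at rack x = -80 mm + this value; it starts nearly open (0 to 20 mm) and reads 120 mm when both boxes (60 mm together) are tight between it and the end plate. It slides with 2 N of friction, pushes boxes along the base and stays where it is left.
- stop_rib (a point): Middle of the upper part of the stop's black thumb rib, 68 mm above the desk, 20 mm behind the stop's face. The rib is 20 mm wide (rack y), 30 mm long (rack x) and reaches 85 mm above the desk: pinch it from above across its 20 mm, or push it from behind. The stop's steel plate before it is 5 mm thick, 104 mm wide and reaches 71 mm above the desk.
Not all that is in view belongs to the job. Leave any red or turquoise look-alike of the part that bears tall_mid alone.

How it is judged:
By the outcome, as a careful person would: the job done as asked, in the order asked, and still so for the second after the job is handed in, with the robot touching nothing.
It also fails if it takes over 152 s, if anything falls off the work surface, if the arm or the gripper's body presses on something with over 40 N, if the wrist force passes 120 N, or if a joint passes its speed limit or range.

## Robot

A 6-joint arm with a two-finger parallel gripper is mounted at the origin on the work surface. World frame = base frame: x ahead of the robot, y to its left, z up, the work surface at z = 0. Lengths are in m, angles in rad, forces in N, time in s.
With the tool pointing down it reaches from about 0.325 to 0.75 m from the base axis. Payload 7.6 kg.
Tool frame: the origin (TCP) lies between the finger pads; the fingertips stand 25 mm ahead of it and the grasp point (between the pads) lies 6 mm ahead of it; z points along the fingers, y is the line along which they close (so a half turn about z gives the same grasp; the last joint's range is limited). The gripper opens to 85 mm and grips with 20 to 120 N. Pads are 22 mm wide; open, the fingers measure 114 mm over their backs; the gripper's body (76 mm by 85 mm) begins 54 mm behind the grasp point. The pads swing forward as they close: fully open they stand 13 mm farther back than shut.
Start: joints at [-1.186, 0.052, 1.401, -0, 1.689, -0.07], TCP at [0.231, -0.472, 0.225] pointing down, gripper open.
Joint ranges: [-2.9, 2.9], [-0.91, 2.17], [0.12, 2.37], [-1.06, 4.2], [0.26, 2.73], [-2.93, 2.93]. Speed limits (rad/s): [2.57, 2.57, 3.01, 3.14, 3.14, 3.14].

## Interface

Orientations are given as a unit quaternion [w, x, y, z].
In Python, from plant import robot gives the robot as it stands.
- The arm moves only by the tool step_arm, never from a script. Its argument "steps" is a list of rows, each an object with "dp": the shift along the world's x, y, z in m, a list of three; "rot": the turn, a rotation vector about the world's x, y, z in degrees, a list of three. A call has exactly 10 rows; each row shifts and turns the commanded pose from where the row before left it; what a row does not reach is not made up. A row lasts 1/10 s, in which the tool goes at most 50 mm and 8.59 degrees, less where a joint would pass 70% of its speed; a pose out of reach is approached as far as the arm can. A call is refused whole if a number of a shift passes 0.05 or a number of a turn 8.59, either way. A call with a gripper value outside its range is refused whole. "grip" is the opening, from 0 (shut) to 1 (fully open), set as the call begins (left out, the last holds). The fingers move at their own pace and stop on an object; "force" is the grip in N (left out, the last holds). Time passes only in rows, so rows that do not move let the fingers close, or fill a call up. It gives the time, the measured TCP pose, the force, the opening and the grip force at its end, in the units of the state.
- robot.sense(): the state, without advancing time (a new reading comes with each control period).
- robot.get_image(name): name is "scene" or "top"; returns a dict with "image" (384x512x3 uint8, red, green, blue), "mtx" (3x3 intrinsics, pixels), "k1" (the pictures are not rectified: a ray, as slopes to the right and down, at radius r is drawn at 1 + k1 r^2 times it, then the intrinsics apply), "R" (3x3) and "t" (3): a world point X has camera coordinates R X + t. Camera axes: x right, y down, z forward; pixel columns grow to the right and rows downward; lengths in m; the calibration is good to about 2 mm. A picture is of the moment at which its call begins. There is no depth.
- robot.close_job(): hands the job in; it is judged then, once.
The state is a dict: "time_s": time; "q": joint angles; "joint_velocities": joint speeds; "tau": joint torques, N m; "ee_pos": TCP position; "ee_rot": TCP orientation; "force": force on the tool from outside, world axes, zero at the start; "ft_torque": the same for the moment, N m; "opening": opening from 0.0 (shut) to 1.0 (fully open); "grip_force": force on a finger pad.
Only numpy, scipy, OpenCV 4.12 (cv2) and the standard library are available. Lean on these libraries where they do the work, as an engineer would, in place of code of your own. Each camera call takes 0.05 s, during which the arm holds its last target. There are 200 camera calls.

## Working session

There is one attempt and no reset: what is moved stays moved. The work goes in short steps, Python scripts to look and compute and a tool call to move; the robot and the scene stay as the last step left them, time stands still between calls to the robot, and variables do not carry over. Pictures are saved under pics/ and viewed, at most 14 in all, crops included, and the job is handed in when it is done.

Besides the shell and the picture viewer there is one more tool, called after "Emit:" by a JSON object that holds its "api" and its "payload". step_arm: Moves the arm, as the interface text tells. Its arguments: {"type":"object","properties":{"steps":{"type":"array","items":{"type":"object","properties":{"dp":{"type":"array","items":{"type":"number"}},"rot":{"type":"array","items":{"type":"number"}}}}},"grip":{"type":"number"},"force":{"type":"number"}},"required":["steps"]}

```bash
mkdir -p pics; ls; python3 - <<'E'
from plant import robot
import cv2,pickle
for n in ("scene","top"):
    d=robot.get_image(n); pickle.dump(d,open(f"pics/{n}0.pkl","wb"))
    cv2.imwrite(f"pics/{n}0.png",cv2.resize(d["image"][:,:,::-1],(800,600),interpolation=cv2.INTER_CUBIC))
    print(n,d["mtx"].tolist(),d["k1"],d["R"].round(3).tolist(),d["t"])
s=robot.sense();print(s)
E
```

```text
pics
scene [[438.0871979894306, 0.0, 252.4252822451684], [0.0, 438.0871979894306, 189.21945324278565], [0.0, 0.0, 1.0]] 0.054278292767815615 [[0.391, 0.92, 0.016], [0.58, -0.233, -0.78], [-0.714, 0.314, -0.625]] [-0.22827801 -0.28934208  1.47852114]
top [[395.7867415372559, 0.0, 251.2390335168103], [0.0, 395.7867415372559, 192.19932880783722], [0.0, 0.0, 1.0]] 0.030371731704022183 [[0.014, -1.0, -0.004], [-0.996, -0.014, -0.089], [0.089, 0.005, -0.996]] [-0.0098073   0.60823925  0.99002413]
{'time_s': 0.1, 'q': array([-1.18632947e+00,  5.28052561e-02,  1.40159295e+00,  2.17736341e-06,
        1.68859414e+00, -7.03154454e-02]), 'joint_velocities': array([-0.00117454, -0.00163952, -0.00341606, -0.0021753 , -0.00088845,
       -0.00061063]), 'tau': array([ 6.23129945e-04, -3.82581532e+01, -3.60985708e+01, -1.38490377e-04,
        4.79315640e-03,  8.60205603e-06]), 'ee_pos': array([ 0.23052912, -0.47138375,  0.22385544]), 'ee_rot': array([-6.91399042e-04,  9.74257572e-01,  2.25436672e-01, -1.08409364e-04]), 'force': array([-0.26690425,  0.119781  ,  0.19870896]), 'ft_torque': array([ 0.03706309, -0.00181963,  0.01368139]), 'grip_force': 0.0, 'opening': 0.9977650311835324}
```

View pics/top0.png

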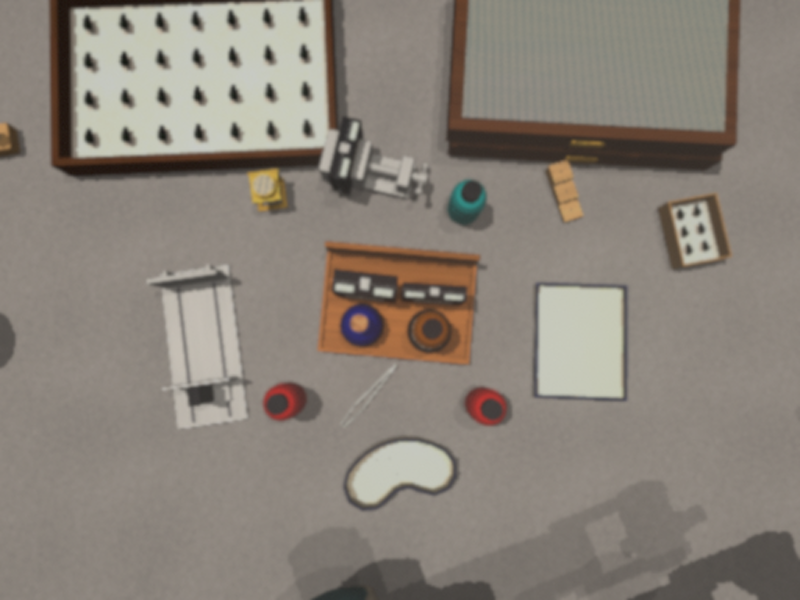

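View pics/scene0.png

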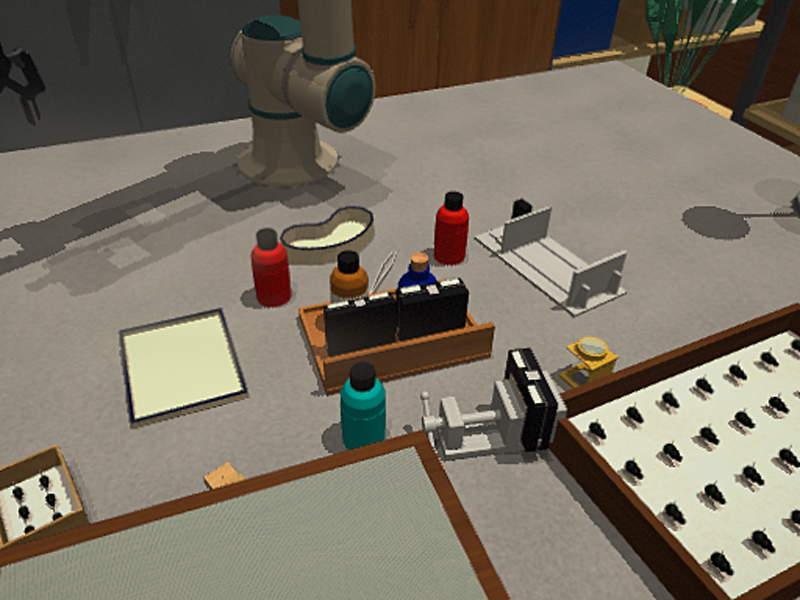

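Top view: the rack is on the left with its end plate away from the robot. The stand is in the middle, with the blue bottle in front of the left (thick) box and the amber bottle in front of the right (thin) box. The tray is on the right. I'll crop in closer to get pixel positions.

```bash
python3 - <<'E'
import cv2,pickle
def crop(n,x0,y0,w,h,s,o):
    im=pickle.load(open(f"pics/{n}0.pkl","rb"))["image"][:,:,::-1]
    c=cv2.resize(im[y0:y0+h,x0:x0+w],(w*s,h*s),interpolation=cv2.INTER_CUBIC)
    for v in range(0,w,20): cv2.line(c,(v*s,0),(v*s,6),(0,255,255),1); cv2.putText(c,str(x0+v),(v*s+1,16),0,.35,(0,255,255),1)
    for v in range(0,h,20): cv2.line(c,(0,v*s),(6,v*s),(0,255,255),1); cv2.putText(c,str(y0+v),(8,v*s+4),0,.35,(0,255,255),1)
    cv2.imwrite(o,c)
crop("top",90,145,230,135,3,"pics/c1.png")
crop("scene",180,110,230,110,3,"pics/c2.png")
E
```

```text
(no output)
```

View pics/c1.png

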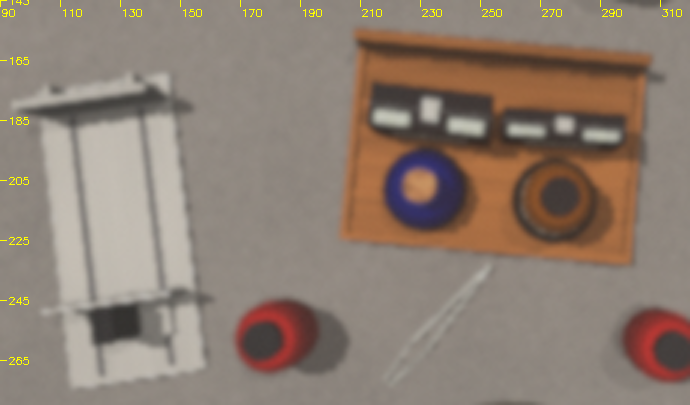

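View pics/c2.png

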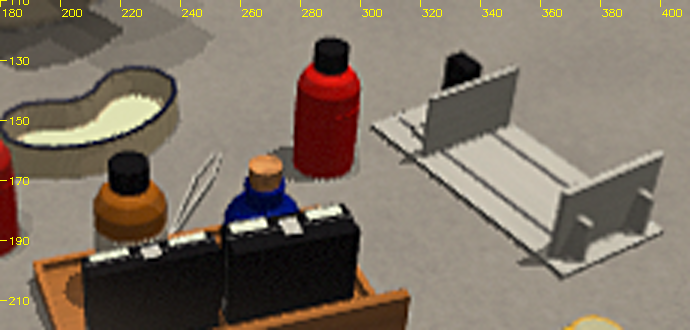

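Top crop, in native pixels: the rack base corners are at (113,274), (158,266) and (146,169), the cork at (230,206) and the cap at (277,209). The thick box top spans about (214,172) to (254,193) and the thin box about (258,181) to (299,195). I'll fit planar poses from both views.

```bash
cat > h.py <<'E'
import numpy as np,pickle
from scipy.optimize import least_squares
def project(d,X):
    X=np.atleast_2d(X); c=X@d["R"].T+d["t"]; s=c[:,:2]/c[:,2:]
    s=s*(1+d["k1"]*(s**2).sum(1,keepdims=True))
    return s*d["mtx"][0,0]+d["mtx"][:2,2]
def W(p,M):
    M=np.atleast_2d(M); c,s=np.cos(p[2]),np.sin(p[2])
    return np.c_[p[0]+c*M[:,0]-s*M[:,1],p[1]+s*M[:,0]+c*M[:,1],M[:,2]]
def fit(obs,p0,yaw=True):
    "obs: list of (cam dict, model xyz, pixel)"
    f=lambda p:np.concatenate([(project(d,W(p if yaw else [*p[:2],0],m))-u).ravel() for d,m,u in obs])
    r=least_squares(f,p0 if yaw else p0[:2],loss="soft_l1")
    return r.x,f(r.x).reshape(-1,2)
E
cat > m.py <<'E'
from h import *
T=pickle.load(open("pics/top0.pkl","rb"));S=pickle.load(open("pics/scene0.pkl","rb"))
t=lambda u,v:np.array([90+u/3-.33,145+v/3-.33]); s=lambda u,v:np.array([180+u/3-.33,110+v/3-.33])
f8=lambda u,v:np.array([u/1.5625-.3,v/1.5625-.3])
g=1e-3
def run(n,L,p0,yaw=True):
    p,r=fit([(d,np.array(m)*g,u) for d,m,u in L],p0,yaw); print(n,p.round(4),"res",r.round(1).tolist()); return p
run("rack",[(T,(-130,58,6),t(70,388)),(T,(-130,-58,6),t(206,366)),(T,(130,-58,6),t(168,74)),(S,(130,-58,6),s(562,277)),(S,(130,58,6),s(662,232)),(S,(-130,-58,6),s(372,127))],[.5,.3,0])
run("stand",[(T,(-88,125,20),t(342,238)),(T,(-88,-125,20),t(633,265)),(T,(88,125,64),t(357,30)),(T,(88,-125,64),t(651,54)),(S,(-88,-125,20),s(33,262)),(S,(88,125,64),s(410,290))],[.5,0,0])
tr=[(95,75,13),(95,-75,13),(-95,-75,13),(-95,75,13)]
run("tray",[(T,m,f8(*u)) for m,u in zip(tr,[(534,283),(628,284),(627,400),(534,398)])]+[(S,tr[3],f8(221,309)),(S,tr[2],f8(120,315)),(S,tr[1],f8(131,424)),(S,tr[0],f8(246,396))],[.5,-.3,0])
run("squat",[(T,(0,0,110),t(420,184)),(S,(0,0,110),s(267,157))],[.5,0,0],False)
run("tall",[(T,(0,0,136),t(561,195)),(S,(0,0,136),s(129,156))],[.5,0,0],False)
# model x = thickness, toward back board
run("thick",[(T,(18,50,95),t(372,83)),(T,(18,-50,95),t(493,97)),(T,(-18,-50,95),t(487,140)),(T,(-18,50,95),t(370,127)),(S,(18,50,95),s(357,213)),(S,(18,-50,95),s(226,240))],[.5,0,0])
run("thin",[(T,(12,50,95),t(503,108)),(T,(12,-50,95),t(626,117)),(T,(-12,-50,95),t(622,145)),(T,(-12,50,95),t(502,135)),(S,(12,-50,95),s(83,265)),(S,(12,50,95),s(220,240))],[.5,0,0])
run("stopface top",[(T,(0,52,71),t(40,310)),(T,(0,-52,71),t(207,293)),(S,(0,-52,71),s(427,100)),(S,(0,52,71),s(518,66))],[.5,.3,0])
E
python3 m.py
```

```text
rack [0.5315 0.3104 0.145 ] res [[0.6, 0.0], [0.4, 1.3], [2.2, -0.6], [0.5, -0.5], [1.2, -0.2], [0.6, -1.3]]
stand [ 0.6016 -0.0113 -0.0683] res [[0.1, 1.2], [0.2, 0.2], [-0.6, -0.1], [1.4, -0.0], [-0.0, -0.2], [1.2, 1.1]]
tray [ 0.5477 -0.315  -0.027 ] res [[2.6, -0.8], [0.5, 0.9], [0.7, 0.6], [1.1, -0.8], [1.0, -0.2], [0.2, 10.4], [0.4, -0.4], [1.5, -2.2]]
squat [0.5655 0.048 ] res [[0.2, 0.9], [0.4, 2.2]]
tall [ 0.5573 -0.0615] res [[0.4, 0.9], [0.7, 1.6]]
thick [ 0.6249  0.0407 -0.1052] res [[0.4, 0.4], [1.3, 0.6], [1.5, 1.1], [-0.9, 0.5], [1.9, 4.9], [3.1, 3.6]]
thin [ 0.6147 -0.0656 -0.0702] res [[0.2, 0.0], [0.7, 0.5], [1.3, 1.1], [-0.3, 1.0], [3.0, 3.0], [1.5, 2.2]]
stopface top [0.4714 0.2968 0.1421] res [[2.9, 0.0], [-9.9, 0.0], [0.2, -0.4], [-0.2, 0.7]]
```

```bash
cat > ov.py <<'E'
from h import *
import cv2
def boxpts(hx,hy,z0,z1): return np.array([(x,y,z) for z in(z0,z1) for x,y in((-hx,-hy),(-hx,hy),(hx,hy),(hx,-hy))])
E=[(0,1),(1,2),(2,3),(3,0),(4,5),(5,6),(6,7),(7,4),(0,4),(1,5),(2,6),(3,7)]
def overlay(d,win,s,wires,rings,out):
    x0,y0,w,h=win; c=cv2.resize(d["image"][y0:y0+h,x0:x0+w,::-1],(w*s,h*s),interpolation=cv2.INTER_CUBIC)
    k=lambda P:((P-[x0,y0]+.5)*s-.5).round().astype(int)
    for p,M in wires:
        q=k(project(d,W(p,M)))
        for a,b in E: cv2.line(c,tuple(map(int,q[a])),tuple(map(int,q[b])),(0,255,0),1)
    a=np.linspace(0,6.283,40)
    for (x,y),r,z in rings:
        q=k(project(d,np.c_[x+r*np.cos(a),y+r*np.sin(a),0*a+z])); cv2.polylines(c,[q.astype(np.int32)],True,(255,255,0),1)
    return c
E
cat > o1.py <<'E'
from ov import *
T=pickle.load(open("pics/top0.pkl","rb"));S=pickle.load(open("pics/scene0.pkl","rb"))
g=1e-3
rk=[.5315,.3104,.145]
wr=[(rk,boxpts(.13,.058,0,.006)),(rk,boxpts(.0,.055,.006,.076)+[.1,0,0]),(rk,boxpts(0,.052,.006,.071)+[-.0615,0,0]),(rk,boxpts(.015,.01,.05,.085)+[-.0815,0,0]),
([.6249,.0407,-.085],boxpts(.018,.05,.012,.095)),([.6147,-.0656,-.07],boxpts(.012,.05,.012,.095)),([.6016,-.0113,-.0683],boxpts(.088,.125,0,.02))]
rg=[((.5655,.048),.032,.05),((.5655,.048),.013,.11),((.5573,-.0615),.028,.09),((.5573,-.0615),.0155,.136)]
a=overlay(T,(90,145,230,135),3,wr,rg,0); b=overlay(S,(180,110,230,110),3,wr,rg,0)
cv2.imwrite("pics/o1.png",np.vstack([a,b])[:,:])
E
python3 o1.py; python3 -c "
import cv2;im=cv2.imread('pics/o1.png');print(im.shape);cv2.imwrite('pics/o1.png',cv2.resize(im[:600] if im.shape[0]<600 else cv2.resize(im,None,fx=.81,fy=.81,interpolation=cv2.INTER_AREA),None,fx=1,fy=1))"
```

```text
(735, 690, 3)
```

View pics/o1.png

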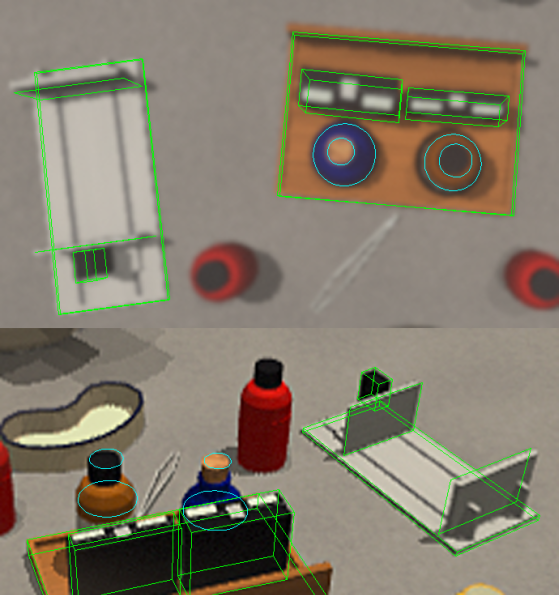

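Fits agree with the sizes to about 2–3 mm. The overlay also lies on the objects in both views. Next I approach the tall bottle.

Emit:
{"api": "step_arm", "payload": {"steps": [{"dp": [0.03, 0.038, -0.001], "rot": [0, 0, -3]}, {"dp": [0.03, 0.038, -0.001], "rot": [0, 0, -3]}, {"dp": [0.03, 0.038, -0.001], "rot": [0, 0, -3]}, {"dp": [0.03, 0.038, -0.001], "rot": [0, 0, -3]}, {"dp": [0.03, 0.038, -0.001], "rot": [0, 0, -3]}, {"dp": [0.03, 0.038, -0.001], "rot": [0, 0, -3]}, {"dp": [0.03, 0.038, -0.001], "rot": [0, 0, -3]}, {"dp": [0.03, 0.038, -0.001], "rot": [0, 0, -3]}, {"dp": [0.03, 0.038, -0.001], "rot": [0, 0, -3]}, {"dp": [0.03, 0.038, -0.001], "rot": [0, 0, -3]}], "grip": 0.7, "force": 40}}

```text
time_s: 1.1
ee_pos: [0.5314, -0.0898, 0.2143]
ee_rot: [0.0, 0.999, -0.035, -0.0]
force: [0.6, -1.0, 0.1]
opening: 0.699
grip_force: 0.0
```

Emit:
{"api": "step_arm", "payload": {"steps": [{"dp": [0.014, 0.014, -0.01]}, {"dp": [0.013, 0.013, -0.01]}, {"dp": [0, 0, -0.012]}, {"dp": [0, 0, -0.012]}, {"dp": [0, 0, -0.012]}, {"dp": [0, 0, -0.01]}, {"dp": [0, 0, -0.009]}, {"dp": [0, 0, -0.008]}, {"dp": [0, 0, 0]}, {"dp": [0, 0, 0]}]}}

```text
schema error: expected keys dp, rot
```

```bash
python3 - <<'E'
from plant import robot
from ov import *
T=robot.get_image("top");S=robot.get_image("scene");s=robot.sense();print(s["ee_pos"],s["force"])
rg=[((.5585,-.0625),.0155,.136),((.5665,.0477),.013,.11)]
a=overlay(T,(220,160,110,70),5,[],rg,0);b=overlay(S,(190,90,110,110),5,[],rg,0)
cv2.imwrite("pics/g1.png",cv2.resize(np.vstack([a,b]),None,fx=.66,fy=.66,interpolation=cv2.INTER_AREA))
E
```

```text
[ 0.53242871 -0.0871413   0.21332052] [-0.08110897 -0.43267654 -0.35212483]
```

View pics/g1.png

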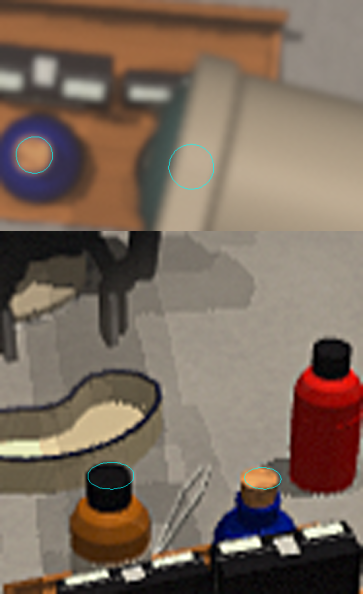

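The rows need a rot entry each. The view shows both bottle tops sitting inside the predicted rings.

Emit:
{"api": "step_arm", "payload": {"steps": [{"dp": [0.013, 0.0125, -0.01], "rot": [0, 0, 0]}, {"dp": [0.013, 0.0125, -0.01], "rot": [0, 0, 0]}, {"dp": [0, 0, -0.012], "rot": [0, 0, 0]}, {"dp": [0, 0, -0.012], "rot": [0, 0, 0]}, {"dp": [0, 0, -0.012], "rot": [0, 0, 0]}, {"dp": [0, 0, -0.01], "rot": [0, 0, 0]}, {"dp": [0, 0, -0.009], "rot": [0, 0, 0]}, {"dp": [0, 0, -0.007], "rot": [0, 0, 0]}, {"dp": [0, 0, 0], "rot": [0, 0, 0]}, {"dp": [0, 0, 0], "rot": [0, 0, 0]}]}}

```text
time_s: 2.2
ee_pos: [0.5568, -0.0667, 0.1329]
ee_rot: [0.0, 0.999, -0.034, 0.0]
force: [0.9, -0.0, -0.5]
opening: 0.7
grip_force: 0.0
```

```bash
python3 - <<'E'
from plant import robot
from ov import *
S=robot.get_image("scene");s=robot.sense();print(s["ee_pos"],s["force"])
rg=[((.5585,-.0625),.0155,.136)]
cv2.imwrite("pics/g2.png",overlay(S,(180,100,100,90),5,[],rg,0))
E
```

```text
[ 0.55693428 -0.06670958  0.1331962 ] [ 0.06432903  0.39374687 -0.09035064]
```

View pics/g2.png

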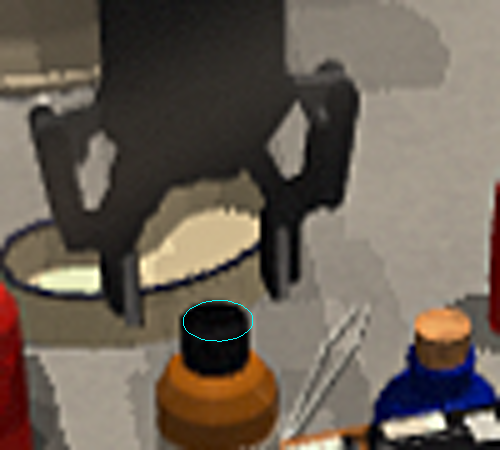

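```bash
python3 - <<'E'
from h import *
S=pickle.load(open("pics/scene0.pkl","rb"))
for P in [(.532,-.087,.213),(.557,-.0667,.133)]:
    for dy in(-.03,.03): print(P,project(S,np.array(P)+[0,dy,-.018]).round(1))
print(project(S,[.5585,-.0625,.136]))
E
```

```text
(0.532, -0.087, 0.213) [[194.2 139.9]]
(0.532, -0.087, 0.213) [[220.6 134.5]]
(0.557, -0.0667, 0.133) [[208.7 174.2]]
(0.557, -0.0667, 0.133) [[233.8 168.4]]
[[223.12856815 163.62365871]]
```

The fingertips look higher in the image than my model predicts. Closing gently in place will show whether the cap is between the pads.

Emit:
{"api": "step_arm", "payload": {"steps": [{"dp": [0.001, 0.002, 0], "rot": [0, 0, 0]}, {"dp": [0, 0.002, 0], "rot": [0, 0, 0]}, {"dp": [0, 0, -0.001], "rot": [0, 0, 0]}, {"dp": [0, 0, 0], "rot": [0, 0, 0]}, {"dp": [0, 0, 0], "rot": [0, 0, 0]}, {"dp": [0, 0, 0], "rot": [0, 0, 0]}, {"dp": [0, 0, 0], "rot": [0, 0, 0]}, {"dp": [0, 0, 0], "rot": [0, 0, 0]}, {"dp": [0, 0, 0], "rot": [0, 0, 0]}, {"dp": [0, 0, 0], "rot": [0, 0, 0]}], "grip": 0.4, "force": 20}}

```text
time_s: 3.25
ee_pos: [0.5576, -0.0626, 0.1316]
ee_rot: [0.0, 0.999, -0.034, -0.0]
force: [-0.4, 1.0, -0.2]
opening: 0.397
grip_force: 0.0
```

```bash
python3 - <<'E'
from plant import robot
from ov import *
S=robot.get_image("scene");s=robot.sense();print(s["ee_pos"],s["force"],s["opening"])
rg=[((.5585,-.0625),.0155,.136)]
cv2.imwrite("pics/g3.png",overlay(S,(180,100,100,90),5,[],rg,0))
E
```

```text
[ 0.55766371 -0.06266094  0.13164062] [ 0.70124207 -0.06525254 -0.80357053] 0.39636655852541913
```

View pics/g3.png

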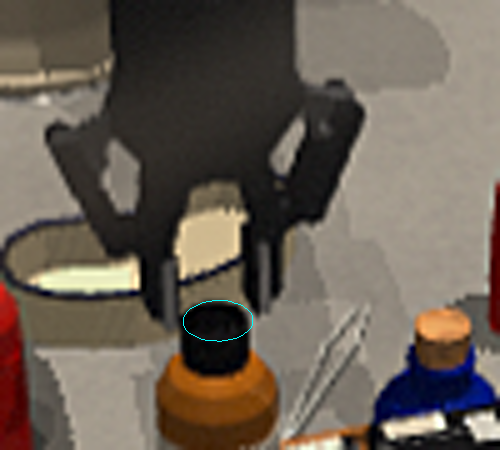

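Emit:
{"api": "step_arm", "payload": {"steps": [{"dp": [0, 0, 0], "rot": [0, 0, 0]}, {"dp": [0, 0, 0], "rot": [0, 0, 0]}, {"dp": [0, 0, 0], "rot": [0, 0, 0]}, {"dp": [0, 0, 0], "rot": [0, 0, 0]}, {"dp": [0, 0, 0], "rot": [0, 0, 0]}, {"dp": [0, 0, 0], "rot": [0, 0, 0]}, {"dp": [0, 0, 0], "rot": [0, 0, 0]}, {"dp": [0, 0, 0], "rot": [0, 0, 0]}, {"dp": [0, 0, 0], "rot": [0, 0, 0]}, {"dp": [0, 0, 0], "rot": [0, 0, 0]}], "grip": 0.25, "force": 20}}

```text
time_s: 4.3
ee_pos: [0.5577, -0.0627, 0.1316]
ee_rot: [0.0, 0.999, -0.034, 0.0]
force: [-0.6, -0.3, 0.4]
opening: 0.256
grip_force: 0.0
```

```bash
python3 - <<'E'
from plant import robot
from h import *
import cv2
s=robot.sense();print(s["ee_pos"],s["force"],s["opening"],s["grip_force"])
S=robot.get_image("scene");T=robot.get_image("top")
pickle.dump((S,T),open("pics/st4.pkl","wb"))
print("base",project(S,np.array([(0,0,0),(0.1,0,0),(-.1,0,0),(0,.1,0),(0,-.1,0)])).round())
# FK-free check: frames
print(-S["R"].T@S["t"],-T["R"].T@T["t"])
E
```

```text
[ 0.55765293 -0.06266104  0.13163063] [-0.60380325 -0.26324331  0.42141083] 0.2559386065685304 0.0
base [[185. 103.]
 [193. 117.]
 [177.  91.]
 [213.  98.]
 [155. 108.]]
[ 1.31350879 -0.32234886  0.7018834 ] [ 0.51796021 -0.0069175   1.04012899]
```

```bash
python3 - <<'E'
from ov import *
S,T=pickle.load(open("pics/st4.pkl","rb"))
P=lambda z:((.5577,-.0627),.02,z)
a=overlay(S,(170,0,133,192),3,[],[P(.1066),P(.18)],0)
b=overlay(T,(210,120,133,192),3,[],[P(.1066),P(.18),P(.3)],0)
cv2.imwrite("pics/g4.png",np.hstack([a,b]))
E
```

```text
(no output)
```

View pics/g4.png

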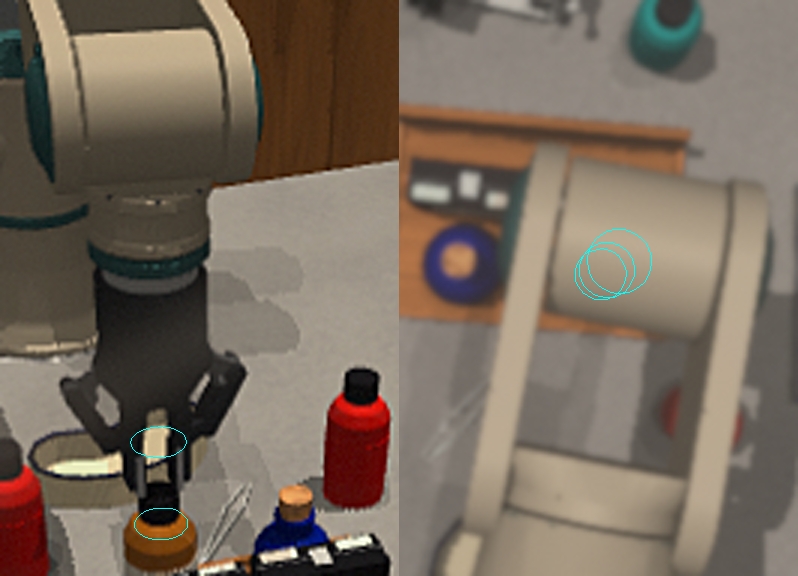

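Comparing both views, the lateral position is right, but the tips sit about 30 mm higher than the reported pose implies. They are just above the cap. I'll open wide (68 mm, wider than the 56 mm body), lower the gripper and close again.

Emit:
{"api": "step_arm", "payload": {"steps": [{"dp": [0, 0, 0], "rot": [0, 0, 0]}, {"dp": [0, 0, 0], "rot": [0, 0, 0]}, {"dp": [0, 0, 0], "rot": [0, 0, 0]}, {"dp": [0, 0, 0], "rot": [0, 0, 0]}, {"dp": [0, 0, -0.005], "rot": [0, 0, 0]}, {"dp": [0, 0, -0.005], "rot": [0, 0, 0]}, {"dp": [0, 0, -0.005], "rot": [0, 0, 0]}, {"dp": [0, 0, -0.005], "rot": [0, 0, 0]}, {"dp": [0, 0, -0.005], "rot": [0, 0, 0]}, {"dp": [0, 0, 0], "rot": [0, 0, 0]}], "grip": 0.8}}

```text
time_s: 5.4
ee_pos: [0.5572, -0.0626, 0.1055]
ee_rot: [-0.0, 0.999, -0.034, -0.001]
force: [-0.4, -0.1, -0.1]
opening: 0.8
grip_force: 0.0
```

Emit:
{"api": "step_arm", "payload": {"steps": [{"dp": [0, 0, 0], "rot": [0, 0, 0]}, {"dp": [0, 0, 0], "rot": [0, 0, 0]}, {"dp": [0, 0, 0], "rot": [0, 0, 0]}, {"dp": [0, 0, 0], "rot": [0, 0, 0]}, {"dp": [0, 0, 0], "rot": [0, 0, 0]}, {"dp": [0, 0, 0], "rot": [0, 0, 0]}, {"dp": [0, 0, 0], "rot": [0, 0, 0]}, {"dp": [0, 0, 0], "rot": [0, 0, 0]}, {"dp": [0, 0, 0], "rot": [0, 0, 0]}, {"dp": [0, 0, 0], "rot": [0, 0, 0]}], "grip": 0.25}}

```text
time_s: 6.4
ee_pos: [0.5579, -0.0626, 0.107]
ee_rot: [0.0, 0.999, -0.034, 0.0]
force: [0.1, 1.3, 4.9]
opening: 0.357
grip_force: 20.6
```

Opening 0.357 means 30 mm, so the cap is gripped. Now a firmer grip and a lift.

Emit:
{"api": "step_arm", "payload": {"steps": [{"dp": [0, 0, 0.0], "rot": [0, 0, 0]}, {"dp": [0, 0, 0.0], "rot": [0, 0, 0]}, {"dp": [0, 0, 0.004], "rot": [0, 0, 0]}, {"dp": [0, 0, 0.008], "rot": [0, 0, 0]}, {"dp": [0, 0, 0.012], "rot": [0, 0, 0]}, {"dp": [0, 0, 0.018], "rot": [0, 0, 0]}, {"dp": [0, 0, 0.02], "rot": [0, 0, 0]}, {"dp": [0, 0, 0.02], "rot": [0, 0, 0]}, {"dp": [0, 0, 0.014], "rot": [0, 0, 0]}, {"dp": [0, 0, 0.004], "rot": [0, 0, 0]}], "grip": 0.2, "force": 50}}

```text
time_s: 7.4
ee_pos: [0.5583, -0.0628, 0.209]
ee_rot: [0.0, 0.999, -0.034, 0.002]
force: [0.4, -0.8, -2.1]
opening: 0.339
grip_force: 49.5
```

Emit:
{"api": "step_arm", "payload": {"steps": [{"dp": [0.001, -0.01, 0], "rot": [0, 0, 0]}, {"dp": [0.002, -0.02, 0], "rot": [0, 0, 0]}, {"dp": [0.004, -0.03, 0], "rot": [0, 0, 0]}, {"dp": [0.005, -0.033, 0], "rot": [0, 0, 0]}, {"dp": [0.005, -0.034, 0], "rot": [0, 0, 0]}, {"dp": [0.005, -0.034, 0], "rot": [0, 0, 0]}, {"dp": [0.005, -0.033, 0], "rot": [0, 0, 0]}, {"dp": [0.004, -0.03, 0], "rot": [0, 0, 0]}, {"dp": [0.003, -0.02, 0], "rot": [0, 0, 0]}, {"dp": [0.001, -0.009, 0], "rot": [0, 0, 0]}]}}

```text
time_s: 8.4
ee_pos: [0.5917, -0.318, 0.2043]
ee_rot: [-0.001, 0.999, -0.036, -0.002]
force: [0.4, 0.2, -2.2]
opening: 0.342
grip_force: 49.6
```

```bash
python3 - <<'E'
from plant import robot
from ov import *
S=robot.get_image("scene");T=robot.get_image("top");s=robot.sense();print(s["ee_pos"],s["force"],s["opening"])
pickle.dump((S,T),open("pics/st5.pkl","wb"))
x,y,z=s["ee_pos"]; f=.012+z-.107
a=overlay(S,(60,60,200,196),3,[],[((x,y),.028,f),((x,y),.028,f+.086),((x,y),.0155,f+.124)],0)
cv2.imwrite("pics/g5.png",a)
E
```

```text
[ 0.5919756  -0.31674433  0.20492883] [ 0.85006225  0.40898391 -1.98756555] 0.34075993424213075
```

View pics/g5.png

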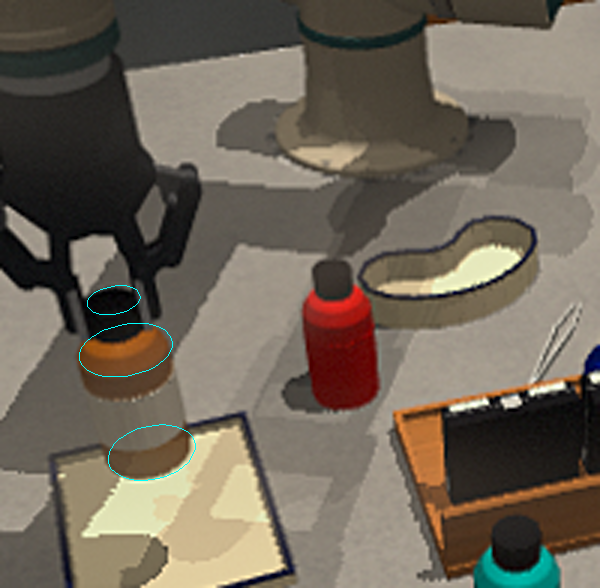

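The tall bottle hangs upright where predicted, over the rear half of the tray. Effective tips are about 30 mm higher than stated, so I'll apply that from here. Lowering and releasing.

Emit:
{"api": "step_arm", "payload": {"steps": [{"dp": [0, 0, -0.01], "rot": [0, 0, 0]}, {"dp": [0, 0, -0.02], "rot": [0, 0, 0]}, {"dp": [0, 0, -0.025], "rot": [0, 0, 0]}, {"dp": [0, 0, -0.02], "rot": [0, 0, 0]}, {"dp": [0, 0, -0.012], "rot": [0, 0, 0]}, {"dp": [0, 0, -0.007], "rot": [0, 0, 0]}, {"dp": [0, 0, -0.005], "rot": [0, 0, 0]}, {"dp": [0, 0, -0.003], "rot": [0, 0, 0]}, {"dp": [0, 0, 0], "rot": [0, 0, 0]}, {"dp": [0, 0, 0], "rot": [0, 0, 0]}]}}

```text
time_s: 9.5
ee_pos: [0.5929, -0.3158, 0.1054]
ee_rot: [0.0, 0.999, -0.034, 0.001]
force: [0.4, 0.6, -1.1]
opening: 0.346
grip_force: 49.7
```

Emit:
{"api": "step_arm", "payload": {"steps": [{"dp": [0, 0, -0.002], "rot": [0, 0, 0]}, {"dp": [0, 0, -0.001], "rot": [0, 0, 0]}, {"dp": [0, 0, -0.001], "rot": [0, 0, 0]}, {"dp": [0, 0, -0.001], "rot": [0, 0, 0]}, {"dp": [0, 0, 0], "rot": [0, 0, 0]}, {"dp": [0, 0, 0], "rot": [0, 0, 0]}, {"dp": [0, 0, 0], "rot": [0, 0, 0]}, {"dp": [0, 0, 0], "rot": [0, 0, 0]}, {"dp": [0, 0, 0], "rot": [0, 0, 0]}, {"dp": [0, 0, 0], "rot": [0, 0, 0]}]}}

```text
time_s: 10.5
ee_pos: [0.5927, -0.3157, 0.0997]
ee_rot: [0.0, 0.999, -0.034, 0.0]
force: [0.0, -0.1, -2.7]
opening: 0.344
grip_force: 49.7
```

Emit:
{"api": "step_arm", "payload": {"steps": [{"dp": [0, 0, -0.001], "rot": [0, 0, 0]}, {"dp": [0, 0, -0.001], "rot": [0, 0, 0]}, {"dp": [0, 0, 0], "rot": [0, 0, 0]}, {"dp": [0, 0, 0], "rot": [0, 0, 0]}, {"dp": [0, 0, 0], "rot": [0, 0, 0]}, {"dp": [0, 0, 0], "rot": [0, 0, 0]}, {"dp": [0, 0, 0], "rot": [0, 0, 0]}, {"dp": [0, 0, 0], "rot": [0, 0, 0]}, {"dp": [0, 0, 0], "rot": [0, 0, 0]}, {"dp": [0, 0, 0], "rot": [0, 0, 0]}]}}

```text
time_s: 11.5
ee_pos: [0.5932, -0.3157, 0.0993]
ee_rot: [0.0, 0.999, -0.034, 0.001]
force: [-2.0, 1.4, 5.3]
opening: 0.346
grip_force: 50.3
```

Emit:
{"api": "step_arm", "payload": {"steps": [{"dp": [0, 0, 0], "rot": [0, 0, 0]}, {"dp": [0, 0, 0], "rot": [0, 0, 0]}, {"dp": [0, 0, 0], "rot": [0, 0, 0]}, {"dp": [0, 0, 0], "rot": [0, 0, 0]}, {"dp": [0, 0, 0.005], "rot": [0, 0, 0]}, {"dp": [0, 0, 0.01], "rot": [0, 0, 0]}, {"dp": [0, 0, 0.02], "rot": [0, 0, 0]}, {"dp": [0, 0, 0.025], "rot": [0, 0, 0]}, {"dp": [0, 0, 0.025], "rot": [0, 0, 0]}, {"dp": [0, 0, 0.015], "rot": [0, 0, 0]}], "grip": 0.7}}

```text
time_s: 12.5
ee_pos: [0.5932, -0.316, 0.2014]
ee_rot: [0.001, 0.999, -0.034, 0.002]
force: [0.2, -0.2, -0.0]
opening: 0.706
grip_force: 0.0
```

Emit:
{"api": "step_arm", "payload": {"steps": [{"dp": [-0.002, 0.03, 0], "rot": [0, 0, 0]}, {"dp": [-0.003, 0.04, 0], "rot": [0, 0, 0]}, {"dp": [-0.003, 0.045, 0], "rot": [0, 0, 0]}, {"dp": [-0.003, 0.048, 0], "rot": [0, 0, 0]}, {"dp": [-0.003, 0.048, 0], "rot": [0, 0, 0]}, {"dp": [-0.003, 0.048, 0], "rot": [0, 0, 0]}, {"dp": [-0.003, 0.045, 0], "rot": [0, 0, 0]}, {"dp": [-0.003, 0.035, 0], "rot": [0, 0, 0]}, {"dp": [-0.002, 0.02, 0], "rot": [0, 0, 0]}, {"dp": [-0.001, 0.004, 0], "rot": [0, 0, 0]}]}}

```text
time_s: 13.5
ee_pos: [0.5664, 0.0496, 0.198]
ee_rot: [-0.0, 0.999, -0.033, 0.0]
force: [0.1, -0.6, -0.5]
opening: 0.7
grip_force: 0.0
```

Emit:
{"api": "step_arm", "payload": {"steps": [{"dp": [0, 0, -0.015], "rot": [0, 0, 0]}, {"dp": [0, 0, -0.025], "rot": [0, 0, 0]}, {"dp": [0, 0, -0.025], "rot": [0, 0, 0]}, {"dp": [0, 0, -0.02], "rot": [0, 0, 0]}, {"dp": [0, 0, -0.015], "rot": [0, 0, 0]}, {"dp": [0, 0, -0.01], "rot": [0, 0, 0]}, {"dp": [0, 0, -0.007], "rot": [0, 0, 0]}, {"dp": [0, 0, -0.004], "rot": [0, 0, 0]}, {"dp": [0, 0, 0], "rot": [0, 0, 0]}, {"dp": [0, 0, 0], "rot": [0, 0, 0]}]}}

```text
time_s: 14.5
ee_pos: [0.5671, 0.0474, 0.0774]
ee_rot: [0.0, 0.999, -0.034, 0.001]
force: [-0.7, 0.1, 0.2]
opening: 0.698
grip_force: 0.0
```

Emit:
{"api": "step_arm", "payload": {"steps": [{"dp": [0, 0, 0], "rot": [0, 0, 0]}, {"dp": [0, 0, 0], "rot": [0, 0, 0]}, {"dp": [0, 0, 0], "rot": [0, 0, 0]}, {"dp": [0, 0, 0], "rot": [0, 0, 0]}, {"dp": [0, 0, 0], "rot": [0, 0, 0]}, {"dp": [0, 0, 0], "rot": [0, 0, 0]}, {"dp": [0, 0, 0], "rot": [0, 0, 0]}, {"dp": [0, 0, 0], "rot": [0, 0, 0]}, {"dp": [0, 0, 0], "rot": [0, 0, 0]}, {"dp": [0, 0, 0], "rot": [0, 0, 0]}], "grip": 0.2, "force": 20}}

```text
time_s: 15.5
ee_pos: [0.5669, 0.0474, 0.0772]
ee_rot: [0.0, 0.999, -0.034, 0.0]
force: [-1.2, -0.5, 5.6]
opening: 0.313
grip_force: 20.1
```

Emit:
{"api": "step_arm", "payload": {"steps": [{"dp": [0, 0, 0.0], "rot": [0, 0, 0]}, {"dp": [0, 0, 0.0], "rot": [0, 0, 0]}, {"dp": [0, 0, 0.004], "rot": [0, 0, 0]}, {"dp": [0, 0, 0.008], "rot": [0, 0, 0]}, {"dp": [0, 0, 0.012], "rot": [0, 0, 0]}, {"dp": [0, 0, 0.018], "rot": [0, 0, 0]}, {"dp": [0, 0, 0.02], "rot": [0, 0, 0]}, {"dp": [0, 0, 0.02], "rot": [0, 0, 0]}, {"dp": [0, 0, 0.014], "rot": [0, 0, 0]}, {"dp": [0, 0, 0.004], "rot": [0, 0, 0]}], "grip": 0.2, "force": 50}}

```text
time_s: 16.5
ee_pos: [0.5674, 0.0474, 0.179]
ee_rot: [-0.0, 0.999, -0.034, 0.002]
force: [-0.5, 0.2, -2.5]
opening: 0.297
grip_force: 49.3
```

Emit:
{"api": "step_arm", "payload": {"steps": [{"dp": [0, -0.02, 0.005], "rot": [0, 0, 0]}, {"dp": [0, -0.035, 0.005], "rot": [0, 0, 0]}, {"dp": [0, -0.045, 0.005], "rot": [0, 0, 0]}, {"dp": [0, -0.045, 0], "rot": [0, 0, 0]}, {"dp": [0, -0.045, 0], "rot": [0, 0, 0]}, {"dp": [-0.012, -0.045, 0], "rot": [0, 0, 0]}, {"dp": [-0.018, -0.044, 0], "rot": [0, 0, 0]}, {"dp": [-0.018, -0.04, 0], "rot": [0, 0, 0]}, {"dp": [-0.012, -0.03, 0], "rot": [0, 0, 0]}, {"dp": [-0.004, -0.012, 0], "rot": [0, 0, 0]}]}}

```text
time_s: 17.5
ee_pos: [0.5008, -0.3163, 0.1906]
ee_rot: [-0.0, 0.999, -0.036, -0.001]
force: [0.0, 1.0, -1.8]
opening: 0.297
grip_force: 49.5
```

Emit:
{"api": "step_arm", "payload": {"steps": [{"dp": [0, 0, -0.01], "rot": [0, 0, 0]}, {"dp": [0, 0, -0.02], "rot": [0, 0, 0]}, {"dp": [0, 0, -0.025], "rot": [0, 0, 0]}, {"dp": [0, 0, -0.025], "rot": [0, 0, 0]}, {"dp": [0, 0, -0.02], "rot": [0, 0, 0]}, {"dp": [0, 0, -0.008], "rot": [0, 0, 0]}, {"dp": [0, 0, -0.004], "rot": [0, 0, 0]}, {"dp": [0, 0, -0.002], "rot": [0, 0, 0]}, {"dp": [0, 0, 0], "rot": [0, 0, 0]}, {"dp": [0, 0, 0], "rot": [0, 0, 0]}]}}

```text
time_s: 18.5
ee_pos: [0.5032, -0.3138, 0.0787]
ee_rot: [0.0, 0.999, -0.034, 0.001]
force: [-0.4, 0.0, -2.0]
opening: 0.293
grip_force: 49.6
```

Emit:
{"api": "step_arm", "payload": {"steps": [{"dp": [0, 0, -0.003], "rot": [0, 0, 0]}, {"dp": [0, 0, -0.002], "rot": [0, 0, 0]}, {"dp": [0, 0, -0.001], "rot": [0, 0, 0]}, {"dp": [0, 0, -0.001], "rot": [0, 0, 0]}, {"dp": [0, 0, -0.001], "rot": [0, 0, 0]}, {"dp": [0, 0, -0.001], "rot": [0, 0, 0]}, {"dp": [0, 0, 0], "rot": [0, 0, 0]}, {"dp": [0, 0, 0], "rot": [0, 0, 0]}, {"dp": [0, 0, 0], "rot": [0, 0, 0]}, {"dp": [0, 0, 0], "rot": [0, 0, 0]}]}}

```text
time_s: 19.5
ee_pos: [0.5029, -0.3138, 0.0695]
ee_rot: [0.0, 0.999, -0.034, 0.0]
force: [-2.5, 2.0, 5.2]
opening: 0.298
grip_force: 50.5
```

Emit:
{"api": "step_arm", "payload": {"steps": [{"dp": [0, 0, 0], "rot": [0, 0, 0]}, {"dp": [0, 0, 0], "rot": [0, 0, 0]}, {"dp": [0, 0, 0], "rot": [0, 0, 0]}, {"dp": [0, 0, 0], "rot": [0, 0, 0]}, {"dp": [0, 0, 0.005], "rot": [0, 0, 0]}, {"dp": [0, 0, 0.01], "rot": [0, 0, 0]}, {"dp": [0, 0, 0.025], "rot": [0, 0, 0]}, {"dp": [0, 0, 0.03], "rot": [0, 0, 0]}, {"dp": [0, 0, 0.03], "rot": [0, 0, 0]}, {"dp": [0, 0, 0.02], "rot": [0, 0, 0]}], "grip": 0.7}}

```text
time_s: 20.5
ee_pos: [0.5032, -0.314, 0.1925]
ee_rot: [0.001, 0.999, -0.034, 0.002]
force: [0.8, -0.2, -0.3]
opening: 0.703
grip_force: 0.0
```

Emit:
{"api": "step_arm", "payload": {"steps": [{"dp": [0.008, 0.025, 0], "rot": [0, 0, 8]}, {"dp": [0.013, 0.038, 0], "rot": [0, 0, 8]}, {"dp": [0.013, 0.038, 0], "rot": [0, 0, 8]}, {"dp": [0.013, 0.038, 0], "rot": [0, 0, 8]}, {"dp": [0.013, 0.038, 0], "rot": [0, 0, 8]}, {"dp": [0.013, 0.038, 0], "rot": [0, 0, 8]}, {"dp": [0.013, 0.038, 0], "rot": [0, 0, 8]}, {"dp": [0.013, 0.038, 0], "rot": [0, 0, 8]}, {"dp": [0.013, 0.038, 0], "rot": [0, 0, 8]}, {"dp": [0.008, 0.024, 0], "rot": [0, 0, 8]}]}}

```text
time_s: 21.5
ee_pos: [0.6232, 0.0422, 0.1897]
ee_rot: [0.0, 0.785, 0.619, 0.001]
force: [0.4, -0.6, 0.1]
opening: 0.698
grip_force: 0.0
```

Emit:
{"api": "step_arm", "payload": {"steps": [{"dp": [0.001, 0.002, 0], "rot": [0, 0, 4.5]}, {"dp": [0, 0, 0], "rot": [0, 0, 4.5]}, {"dp": [0, 0, -0.01], "rot": [0, 0, 0]}, {"dp": [0, 0, -0.015], "rot": [0, 0, 0]}, {"dp": [0, 0, -0.015], "rot": [0, 0, 0]}, {"dp": [0, 0, -0.01], "rot": [0, 0, 0]}, {"dp": [0, 0, -0.005], "rot": [0, 0, 0]}, {"dp": [0, 0, 0], "rot": [0, 0, 0]}, {"dp": [0, 0, 0], "rot": [0, 0, 0]}, {"dp": [0, 0, 0], "rot": [0, 0, 0]}]}}

```text
time_s: 22.5
ee_pos: [0.6241, 0.0414, 0.1345]
ee_rot: [0.001, 0.737, 0.676, 0.001]
force: [0.0, 1.3, -0.5]
opening: 0.7
grip_force: 0.0
```

```bash
python3 - <<'E'
from plant import robot
from ov import *
S=robot.get_image("scene");T=robot.get_image("top");s=robot.sense();print(s["ee_pos"],s["ee_rot"],s["force"],s["opening"])
pickle.dump((S,T),open("pics/st6.pkl","wb"))
wr=[([.6255,.0415,-.085],boxpts(.018,.05,.012,.095)),([.6165,-.067,-.07],boxpts(.012,.05,.012,.095))]
rg=[((.593,-.316),.0155,.128),((.503,-.314),.013,.102)]
cv2.imwrite("pics/g6.png",overlay(S,(75,95,240,150),3,wr,rg,0))
E
```

```text
[0.62396969 0.04137564 0.13435729] [4.37818730e-04 7.36945027e-01 6.75952353e-01 5.01870375e-04] [ 0.00346605 -1.09299388  0.55600876] 0.7006574853425367
```

View pics/g6.png

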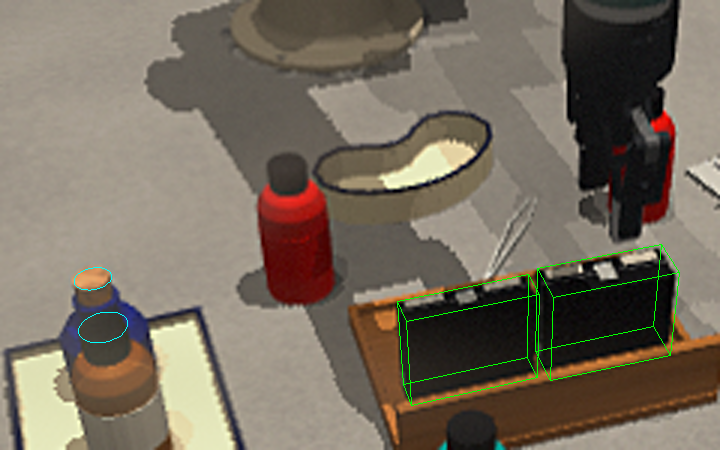

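Both bottles stand on the tray, and the gripper is over the thick box, whose wireframe matches. Descending.

Emit:
{"api": "step_arm", "payload": {"steps": [{"dp": [0.001, 0, -0.005], "rot": [0, 0, 0]}, {"dp": [0, 0, -0.01], "rot": [0, 0, 0]}, {"dp": [0, 0, -0.01], "rot": [0, 0, 0]}, {"dp": [0, 0, -0.01], "rot": [0, 0, 0]}, {"dp": [0, 0, -0.01], "rot": [0, 0, 0]}, {"dp": [0, 0, -0.01], "rot": [0, 0, 0]}, {"dp": [0, 0, -0.01], "rot": [0, 0, 0]}, {"dp": [0, 0, -0.008], "rot": [0, 0, 0]}, {"dp": [0, 0, -0.004], "rot": [0, 0, 0]}, {"dp": [0, 0, 0], "rot": [0, 0, 0]}]}}

```text
time_s: 23.6
ee_pos: [0.6243, 0.0414, 0.0559]
ee_rot: [-0.0, 0.737, 0.676, -0.0]
force: [0.1, 0.5, 0.8]
opening: 0.7
grip_force: 0.0
```

Emit:
{"api": "step_arm", "payload": {"steps": [{"dp": [0, 0, 0], "rot": [0, 0, 0]}, {"dp": [0, 0, 0], "rot": [0, 0, 0]}, {"dp": [0, 0, 0], "rot": [0, 0, 0]}, {"dp": [0, 0, 0], "rot": [0, 0, 0]}, {"dp": [0, 0, 0], "rot": [0, 0, 0]}, {"dp": [0, 0, 0], "rot": [0, 0, 0]}, {"dp": [0, 0, 0], "rot": [0, 0, 0]}, {"dp": [0, 0, 0], "rot": [0, 0, 0]}, {"dp": [0, 0, 0], "rot": [0, 0, 0]}, {"dp": [0, 0, 0], "rot": [0, 0, 0]}], "grip": 0.25, "force": 20}}

```text
time_s: 24.6
ee_pos: [0.6252, 0.0413, 0.0574]
ee_rot: [0.001, 0.737, 0.676, 0.001]
force: [1.7, 0.2, 5.7]
opening: 0.422
grip_force: 26.4
```

Emit:
{"api": "step_arm", "payload": {"steps": [{"dp": [0, 0, 0.0], "rot": [0, 0, 0]}, {"dp": [0, 0, 0.0], "rot": [0, 0, 0]}, {"dp": [0, 0, 0.004], "rot": [0, 0, 0]}, {"dp": [0, 0, 0.008], "rot": [0, 0, 0]}, {"dp": [0, 0, 0.012], "rot": [0, 0, 0]}, {"dp": [0, 0, 0.018], "rot": [0, 0, 0]}, {"dp": [0, 0, 0.02], "rot": [0, 0, 0]}, {"dp": [0, 0, 0.02], "rot": [0, 0, 0]}, {"dp": [0, 0, 0.014], "rot": [0, 0, 0]}, {"dp": [0, 0, 0.004], "rot": [0, 0, 0]}], "grip": 0.25, "force": 60}}

```text
time_s: 25.6
ee_pos: [0.6254, 0.0414, 0.1591]
ee_rot: [0.001, 0.737, 0.676, 0.001]
force: [0.1, -0.5, -1.6]
opening: 0.413
grip_force: 59.7
```

Emit:
{"api": "step_arm", "payload": {"steps": [{"dp": [-0.002, 0.01, 0], "rot": [0, 0, 1.3]}, {"dp": [-0.003, 0.02, 0], "rot": [0, 0, 1.3]}, {"dp": [-0.005, 0.03, 0], "rot": [0, 0, 1.3]}, {"dp": [-0.005, 0.035, 0], "rot": [0, 0, 1.3]}, {"dp": [-0.006, 0.04, 0], "rot": [0, 0, 1.4]}, {"dp": [-0.006, 0.04, 0], "rot": [0, 0, 1.4]}, {"dp": [-0.006, 0.04, 0], "rot": [0, 0, 1.4]}, {"dp": [-0.006, 0.032, 0], "rot": [0, 0, 1.3]}, {"dp": [-0.004, 0.02, 0], "rot": [0, 0, 1.3]}, {"dp": [-0.001, 0.01, 0], "rot": [0, 0, 1.3]}]}}

```text
time_s: 26.6
ee_pos: [0.5789, 0.3207, 0.1548]
ee_rot: [-0.001, 0.652, 0.758, -0.001]
force: [1.2, -0.5, -2.2]
opening: 0.417
grip_force: 59.7
```

Emit:
{"api": "step_arm", "payload": {"steps": [{"dp": [0, 0, -0.01], "rot": [0, 0, 0]}, {"dp": [0, 0, -0.015], "rot": [0, 0, 0]}, {"dp": [0, 0, -0.02], "rot": [0, 0, 0]}, {"dp": [0, 0, -0.01], "rot": [0, 0, 0]}, {"dp": [0, 0, -0.005], "rot": [0, 0, 0]}, {"dp": [0, 0, 0], "rot": [0, 0, 0]}, {"dp": [0, 0, 0], "rot": [0, 0, 0]}, {"dp": [0, 0, 0], "rot": [0, 0, 0]}, {"dp": [0, 0, 0], "rot": [0, 0, 0]}, {"dp": [0, 0, 0], "rot": [0, 0, 0]}]}}

```text
time_s: 27.6
ee_pos: [0.5808, 0.3185, 0.0971]
ee_rot: [0.0, 0.654, 0.757, 0.0]
force: [-0.4, 0.6, -2.1]
opening: 0.412
grip_force: 59.7
```

```bash
python3 - <<'E'
from plant import robot
from ov import *
S=robot.get_image("scene");T=robot.get_image("top");s=robot.sense();print(s["ee_pos"],s["ee_rot"],s["force"],s["opening"])
pickle.dump((S,T),open("pics/st7.pkl","wb"))
x,y,z=s["ee_pos"];f=z-.045;rk=[.5315,.3104,.145];yw=2*np.arctan2(s["ee_rot"][2],s["ee_rot"][1])-np.pi/2;print(yw)
wr=[([x,y,yw],boxpts(.018,.05,f,f+.083)),(rk,boxpts(.13,.058,0,.006)),(rk,boxpts(.0,.055,.006,.076)+[.1,0,0])]
cv2.imwrite("pics/g7.png",overlay(S,(300,90,130,120),5,wr,[],0))
E
```

```text
[0.58070143 0.31842892 0.09683863] [8.64299168e-05 6.53680420e-01 7.56770682e-01 1.87703047e-04] [ 0.48086705  0.84800226 -2.82046109] 0.41064255486388057
0.14592107800597232
```

View pics/g7.png

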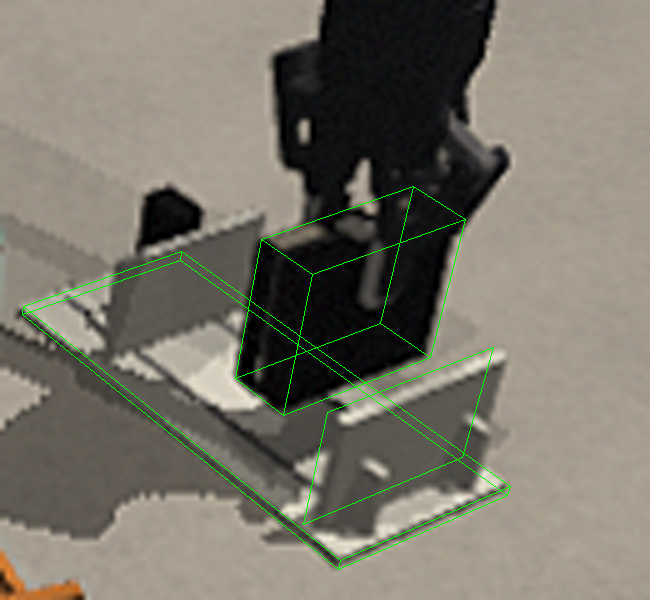

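The held box sits square over the rack and the wireframes agree: rack x 50 mm, y about 1 mm, yaw matched. Lowering.

Emit:
{"api": "step_arm", "payload": {"steps": [{"dp": [0, -0.001, -0.008], "rot": [0, 0, 0]}, {"dp": [0, 0, -0.01], "rot": [0, 0, 0]}, {"dp": [0, 0, -0.01], "rot": [0, 0, 0]}, {"dp": [0, 0, -0.008], "rot": [0, 0, 0]}, {"dp": [0, 0, -0.004], "rot": [0, 0, 0]}, {"dp": [0, 0, -0.002], "rot": [0, 0, 0]}, {"dp": [0, 0, -0.001], "rot": [0, 0, 0]}, {"dp": [0, 0, 0], "rot": [0, 0, 0]}, {"dp": [0, 0, 0], "rot": [0, 0, 0]}, {"dp": [0, 0, 0], "rot": [0, 0, 0]}]}}

```text
time_s: 28.7
ee_pos: [0.5808, 0.3175, 0.0541]
ee_rot: [0.0, 0.654, 0.757, 0.0]
force: [0.2, -0.3, -2.6]
opening: 0.413
grip_force: 59.7
```

Emit:
{"api": "step_arm", "payload": {"steps": [{"dp": [0, 0, -0.001], "rot": [0, 0, 0]}, {"dp": [0, 0, -0.001], "rot": [0, 0, 0]}, {"dp": [0, 0, 0], "rot": [0, 0, 0]}, {"dp": [0, 0, 0], "rot": [0, 0, 0]}, {"dp": [0, 0, 0], "rot": [0, 0, 0]}, {"dp": [0, 0, 0], "rot": [0, 0, 0]}, {"dp": [0, 0, 0], "rot": [0, 0, 0]}, {"dp": [0, 0, 0], "rot": [0, 0, 0]}, {"dp": [0, 0, 0], "rot": [0, 0, 0]}, {"dp": [0, 0, 0], "rot": [0, 0, 0]}]}}

```text
time_s: 29.7
ee_pos: [0.5807, 0.3173, 0.0516]
ee_rot: [0.0, 0.654, 0.757, 0.0]
force: [0.6, -0.1, -1.8]
opening: 0.414
grip_force: 59.5
```

Emit:
{"api": "step_arm", "payload": {"steps": [{"dp": [0, 0, -0.001], "rot": [0, 0, 0]}, {"dp": [0, 0, -0.001], "rot": [0, 0, 0]}, {"dp": [0, 0, 0], "rot": [0, 0, 0]}, {"dp": [0, 0, 0], "rot": [0, 0, 0]}, {"dp": [0, 0, 0], "rot": [0, 0, 0]}, {"dp": [0, 0, 0], "rot": [0, 0, 0]}, {"dp": [0, 0, 0], "rot": [0, 0, 0]}, {"dp": [0, 0, 0], "rot": [0, 0, 0]}, {"dp": [0, 0, 0], "rot": [0, 0, 0]}, {"dp": [0, 0, 0], "rot": [0, 0, 0]}]}}

```text
time_s: 30.7
ee_pos: [0.5808, 0.3174, 0.0515]
ee_rot: [0.0, 0.654, 0.757, 0.0]
force: [-4.2, -3.3, 7.1]
opening: 0.412
grip_force: 59.5
```

Emit:
{"api": "step_arm", "payload": {"steps": [{"dp": [0, 0, 0], "rot": [0, 0, 0]}, {"dp": [0, 0, 0], "rot": [0, 0, 0]}, {"dp": [0, 0, 0], "rot": [0, 0, 0]}, {"dp": [0, 0, 0], "rot": [0, 0, 0]}, {"dp": [0, 0, 0.005], "rot": [0, 0, 0]}, {"dp": [0, 0, 0.01], "rot": [0, 0, 0]}, {"dp": [0, 0, 0.02], "rot": [0, 0, 0]}, {"dp": [0, 0, 0.02], "rot": [0, 0, 0]}, {"dp": [0, 0, 0.025], "rot": [0, 0, 0]}, {"dp": [0, 0, 0.02], "rot": [0, 0, 0]}], "grip": 0.6}}

```text
time_s: 31.7
ee_pos: [0.581, 0.3175, 0.1524]
ee_rot: [0.001, 0.654, 0.757, 0.001]
force: [0.5, -0.1, 0.5]
opening: 0.602
grip_force: 0.0
```

Emit:
{"api": "step_arm", "payload": {"steps": [{"dp": [0.003, -0.03, 0], "rot": [0, 0, -1.2]}, {"dp": [0.004, -0.04, 0], "rot": [0, 0, -1.2]}, {"dp": [0.004, -0.045, 0], "rot": [0, 0, -1.3]}, {"dp": [0.004, -0.045, 0], "rot": [0, 0, -1.3]}, {"dp": [0.004, -0.045, 0], "rot": [0, 0, -1.3]}, {"dp": [0.004, -0.045, 0], "rot": [0, 0, -1.3]}, {"dp": [0.004, -0.045, 0], "rot": [0, 0, -1.2]}, {"dp": [0.004, -0.04, 0], "rot": [0, 0, -1.2]}, {"dp": [0.003, -0.03, 0], "rot": [0, 0, -1.2]}, {"dp": [0.002, -0.02, 0], "rot": [0, 0, -1.2]}]}}

```text
time_s: 32.7
ee_pos: [0.6168, -0.0702, 0.1509]
ee_rot: [0.001, 0.733, 0.681, 0.0]
force: [0.2, 0.7, 0.4]
opening: 0.598
grip_force: 0.0
```

Emit:
{"api": "step_arm", "payload": {"steps": [{"dp": [0, 0, -0.008], "rot": [0, 0, 0]}, {"dp": [0, 0, -0.01], "rot": [0, 0, 0]}, {"dp": [0, 0, -0.01], "rot": [0, 0, 0]}, {"dp": [0, 0, -0.005], "rot": [0, 0, 0]}, {"dp": [0, 0, 0], "rot": [0, 0, 0]}, {"dp": [0, 0, 0], "rot": [0, 0, 0]}, {"dp": [0, 0, 0], "rot": [0, 0, 0]}, {"dp": [0, 0, 0], "rot": [0, 0, 0]}, {"dp": [0, 0, 0], "rot": [0, 0, 0]}, {"dp": [0, 0, 0], "rot": [0, 0, 0]}]}}

```text
time_s: 33.7
ee_pos: [0.6167, -0.0677, 0.1168]
ee_rot: [0.0, 0.732, 0.682, 0.0]
force: [-0.4, -0.0, -0.2]
opening: 0.603
grip_force: 0.0
```

Emit:
{"api": "step_arm", "payload": {"steps": [{"dp": [0, 0.001, -0.008], "rot": [0, 0, 0]}, {"dp": [0, 0, -0.01], "rot": [0, 0, 0]}, {"dp": [0, 0, -0.01], "rot": [0, 0, 0]}, {"dp": [0, 0, -0.01], "rot": [0, 0, 0]}, {"dp": [0, 0, -0.01], "rot": [0, 0, 0]}, {"dp": [0, 0, -0.008], "rot": [0, 0, 0]}, {"dp": [0, 0, -0.004], "rot": [0, 0, 0]}, {"dp": [0, 0, 0], "rot": [0, 0, 0]}, {"dp": [0, 0, 0], "rot": [0, 0, 0]}, {"dp": [0, 0, 0], "rot": [0, 0, 0]}]}}

```text
time_s: 34.7
ee_pos: [0.617, -0.0667, 0.0573]
ee_rot: [0.001, 0.732, 0.682, 0.0]
force: [0.1, 0.3, 0.3]
opening: 0.592
grip_force: 0.0
```

Emit:
{"api": "step_arm", "payload": {"steps": [{"dp": [0, 0, 0], "rot": [0, 0, 0]}, {"dp": [0, 0, 0], "rot": [0, 0, 0]}, {"dp": [0, 0, 0], "rot": [0, 0, 0]}, {"dp": [0, 0, 0], "rot": [0, 0, 0]}, {"dp": [0, 0, 0], "rot": [0, 0, 0]}, {"dp": [0, 0, 0], "rot": [0, 0, 0]}, {"dp": [0, 0, 0], "rot": [0, 0, 0]}, {"dp": [0, 0, 0], "rot": [0, 0, 0]}, {"dp": [0, 0, 0], "rot": [0, 0, 0]}, {"dp": [0, 0, 0], "rot": [0, 0, 0]}], "grip": 0.1, "force": 20}}

```text
time_s: 35.7
ee_pos: [0.6169, -0.0667, 0.057]
ee_rot: [0.0, 0.732, 0.682, 0.0]
force: [0.8, -0.0, 5.1]
opening: 0.278
grip_force: 22.5
```

Emit:
{"api": "step_arm", "payload": {"steps": [{"dp": [0, 0, 0.0], "rot": [0, 0, 0]}, {"dp": [0, 0, 0.0], "rot": [0, 0, 0]}, {"dp": [0, 0, 0.004], "rot": [0, 0, 0]}, {"dp": [0, 0, 0.008], "rot": [0, 0, 0]}, {"dp": [0, 0, 0.012], "rot": [0, 0, 0]}, {"dp": [0, 0, 0.018], "rot": [0, 0, 0]}, {"dp": [0, 0, 0.024], "rot": [0, 0, 0]}, {"dp": [0, 0, 0.024], "rot": [0, 0, 0]}, {"dp": [0, 0, 0.016], "rot": [0, 0, 0]}, {"dp": [0, 0, 0.004], "rot": [0, 0, 0]}], "grip": 0.1, "force": 60}}

```text
time_s: 36.7
ee_pos: [0.6175, -0.0668, 0.1696]
ee_rot: [0.002, 0.732, 0.682, 0.001]
force: [-0.6, -0.4, -1.5]
opening: 0.274
grip_force: 59.0
```

Emit:
{"api": "step_arm", "payload": {"steps": [{"dp": [-0.005, 0.02, 0], "rot": [0, 0, 1.2]}, {"dp": [-0.009, 0.035, 0], "rot": [0, 0, 1.2]}, {"dp": [-0.011, 0.045, 0], "rot": [0, 0, 1.3]}, {"dp": [-0.011, 0.045, 0], "rot": [0, 0, 1.3]}, {"dp": [-0.011, 0.045, 0], "rot": [0, 0, 1.3]}, {"dp": [-0.011, 0.045, 0], "rot": [0, 0, 1.3]}, {"dp": [-0.011, 0.045, 0], "rot": [0, 0, 1.2]}, {"dp": [-0.011, 0.045, 0], "rot": [0, 0, 1.2]}, {"dp": [-0.009, 0.035, 0], "rot": [0, 0, 1.2]}, {"dp": [-0.004, 0.016, 0], "rot": [0, 0, 1.2]}]}}

```text
time_s: 37.7
ee_pos: [0.5219, 0.3121, 0.1653]
ee_rot: [-0.001, 0.652, 0.758, -0.001]
force: [0.4, -0.5, -0.8]
opening: 0.267
grip_force: 58.8
```

Emit:
{"api": "step_arm", "payload": {"steps": [{"dp": [0, 0, -0.01], "rot": [0, 0, 0]}, {"dp": [0, 0, -0.01], "rot": [0, 0, 0]}, {"dp": [0, 0, -0.01], "rot": [0, 0, 0]}, {"dp": [0, 0, -0.01], "rot": [0, 0, 0]}, {"dp": [0, 0, -0.005], "rot": [0, 0, 0]}, {"dp": [0, 0, 0], "rot": [0, 0, 0]}, {"dp": [0, 0, 0], "rot": [0, 0, 0]}, {"dp": [0, 0, 0], "rot": [0, 0, 0]}, {"dp": [0, 0, 0], "rot": [0, 0, 0]}, {"dp": [0, 0, 0], "rot": [0, 0, 0]}]}}

```text
time_s: 38.7
ee_pos: [0.5238, 0.3095, 0.122]
ee_rot: [0.0, 0.654, 0.757, 0.0]
force: [-0.1, -0.2, -1.4]
opening: 0.267
grip_force: 58.9
```

Emit:
{"api": "step_arm", "payload": {"steps": [{"dp": [0, 0, -0.01], "rot": [0, 0, 0]}, {"dp": [0, 0, -0.015], "rot": [0, 0, 0]}, {"dp": [0, 0, -0.015], "rot": [0, 0, 0]}, {"dp": [0, 0, -0.012], "rot": [0, 0, 0]}, {"dp": [0, 0, -0.008], "rot": [0, 0, 0]}, {"dp": [0, 0, -0.005], "rot": [0, 0, 0]}, {"dp": [0, 0, -0.003], "rot": [0, 0, 0]}, {"dp": [0, 0, 0], "rot": [0, 0, 0]}, {"dp": [0, 0, 0], "rot": [0, 0, 0]}, {"dp": [0, 0, 0], "rot": [0, 0, 0]}]}}

```text
time_s: 39.7
ee_pos: [0.524, 0.3095, 0.0543]
ee_rot: [0.0, 0.654, 0.757, 0.001]
force: [0.0, 0.2, -1.3]
opening: 0.267
grip_force: 58.9
```

Emit:
{"api": "step_arm", "payload": {"steps": [{"dp": [0, 0, -0.001], "rot": [0, 0, 0]}, {"dp": [0, 0, -0.001], "rot": [0, 0, 0]}, {"dp": [0, 0, -0.001], "rot": [0, 0, 0]}, {"dp": [0, 0, 0], "rot": [0, 0, 0]}, {"dp": [0, 0, 0], "rot": [0, 0, 0]}, {"dp": [0, 0, 0], "rot": [0, 0, 0]}, {"dp": [0, 0, 0], "rot": [0, 0, 0]}, {"dp": [0, 0, 0], "rot": [0, 0, 0]}, {"dp": [0, 0, 0], "rot": [0, 0, 0]}, {"dp": [0, 0, 0], "rot": [0, 0, 0]}]}}

```text
time_s: 40.7
ee_pos: [0.5238, 0.3095, 0.0511]
ee_rot: [0.0, 0.654, 0.757, 0.0]
force: [-2.1, -0.5, 5.9]
opening: 0.271
grip_force: 59.8
```

Emit:
{"api": "step_arm", "payload": {"steps": [{"dp": [0, 0, 0], "rot": [0, 0, 0]}, {"dp": [0, 0, 0], "rot": [0, 0, 0]}, {"dp": [0, 0, 0], "rot": [0, 0, 0]}, {"dp": [0, 0, 0], "rot": [0, 0, 0]}, {"dp": [0, 0, 0.005], "rot": [0, 0, 0]}, {"dp": [0, 0, 0.01], "rot": [0, 0, 0]}, {"dp": [0, 0, 0.02], "rot": [0, 0, 0]}, {"dp": [0, 0, 0.02], "rot": [0, 0, 0]}, {"dp": [0, 0, 0.02], "rot": [0, 0, 0]}, {"dp": [0, 0, 0.01], "rot": [0, 0, 0]}], "grip": 0.45}}

```text
time_s: 41.7
ee_pos: [0.5245, 0.3098, 0.1389]
ee_rot: [0.001, 0.654, 0.757, 0.002]
force: [-0.5, -0.1, 0.8]
opening: 0.449
grip_force: 0.0
```

Emit:
{"api": "step_arm", "payload": {"steps": [{"dp": [-0.008, -0.001, 0.005], "rot": [0, 0, 8]}, {"dp": [-0.008, -0.001, 0], "rot": [0, 0, 8]}, {"dp": [-0.008, -0.001, 0], "rot": [0, 0, 8]}, {"dp": [-0.008, -0.001, 0], "rot": [0, 0, 8]}, {"dp": [-0.008, -0.001, 0], "rot": [0, 0, 8]}, {"dp": [-0.008, -0.001, 0], "rot": [0, 0, 8]}, {"dp": [-0.008, -0.001, 0], "rot": [0, 0, 8]}, {"dp": [-0.008, -0.001, 0], "rot": [0, 0, 8]}, {"dp": [-0.008, -0.001, 0], "rot": [0, 0, 8]}, {"dp": [-0.002, -0.002, 0], "rot": [0, 0, 8]}], "grip": 0.6}}

```text
time_s: 42.7
ee_pos: [0.449, 0.2984, 0.1408]
ee_rot: [-0.0, 0.011, 1.0, 0.0]
force: [0.1, 0.1, 0.4]
opening: 0.598
grip_force: 0.0
```

Emit:
{"api": "step_arm", "payload": {"steps": [{"dp": [0, 0, 0], "rot": [0, 0, 5]}, {"dp": [0, 0, 0], "rot": [0, 0, 5]}, {"dp": [0, 0, 0], "rot": [0, 0, 0]}, {"dp": [0, 0, 0], "rot": [0, 0, 0]}, {"dp": [0, 0, 0], "rot": [0, 0, 0]}, {"dp": [0, 0, 0], "rot": [0, 0, 0]}, {"dp": [0, 0, 0], "rot": [0, 0, 0]}, {"dp": [0, 0, 0], "rot": [0, 0, 0]}, {"dp": [0, 0, 0], "rot": [0, 0, 0]}, {"dp": [0, 0, 0], "rot": [0, 0, 0]}]}}

```text
time_s: 43.7
ee_pos: [0.4496, 0.2984, 0.1406]
ee_rot: [0.0, -0.073, 0.997, 0.0]
force: [0.1, 0.6, 0.0]
opening: 0.604
grip_force: 0.0
```

```bash
python3 - <<'E'
from plant import robot
from ov import *
S=robot.get_image("scene");T=robot.get_image("top");s=robot.sense();print(s["ee_pos"],s["ee_rot"],s["force"],s["opening"])
pickle.dump((S,T),open("pics/st8.pkl","wb"))
rk=[.5315,.3104,.145];B=lambda x,y,h:([x,y,.145],boxpts(h,.05,.006,.089))
wr=[B(.5808,.3174,.018),B(.5238,.3095,.012),(rk,boxpts(.13,.058,0,.006)),(rk,boxpts(.0,.055,.006,.076)+[.1,0,0]),(rk,boxpts(.015,.01,.05,.085)+[-.0815,0,0])]
cv2.imwrite("pics/g8.png",np.hstack([overlay(S,(300,90,130,120),4,wr,[],0),overlay(T,(95,160,70,120),4,wr,[],0)]))
E
```

```text
[0.44964915 0.29834683 0.14061237] [-5.54144653e-06 -7.28207460e-02  9.97345045e-01  2.84285855e-05] [-0.04899232  0.37118113  0.20477263] 0.6040069076983531
```

View pics/g8.png

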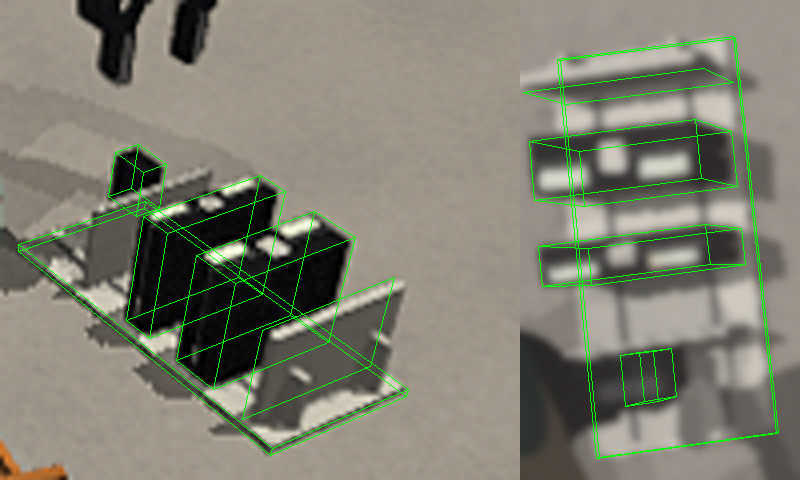

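Both boxes stand in the rack and match the wireframes in both views. The rib is where predicted too. Descending to pinch it.

Emit:
{"api": "step_arm", "payload": {"steps": [{"dp": [0, 0, -0.01], "rot": [0, 0, 0]}, {"dp": [0, 0, -0.015], "rot": [0, 0, 0]}, {"dp": [0, 0, -0.015], "rot": [0, 0, 0]}, {"dp": [0, 0, -0.012], "rot": [0, 0, 0]}, {"dp": [0, 0, -0.012], "rot": [0, 0, 0]}, {"dp": [0, 0, -0.01], "rot": [0, 0, 0]}, {"dp": [0, 0, -0.008], "rot": [0, 0, 0]}, {"dp": [0, 0, -0.005], "rot": [0, 0, 0]}, {"dp": [0, 0, 0], "rot": [0, 0, 0]}, {"dp": [0, 0, 0], "rot": [0, 0, 0]}]}}

```text
time_s: 44.8
ee_pos: [0.4499, 0.2985, 0.054]
ee_rot: [0.0, -0.073, 0.997, 0.0]
force: [-0.3, 0.2, -0.4]
opening: 0.599
grip_force: 0.0
```

Emit:
{"api": "step_arm", "payload": {"steps": [{"dp": [0, 0, 0], "rot": [0, 0, 0]}, {"dp": [0, 0, 0], "rot": [0, 0, 0]}, {"dp": [0, 0, 0], "rot": [0, 0, 0]}, {"dp": [0, 0, 0], "rot": [0, 0, 0]}, {"dp": [0, 0, 0], "rot": [0, 0, 0]}, {"dp": [0, 0, 0], "rot": [0, 0, 0]}, {"dp": [0, 0, 0], "rot": [0, 0, 0]}, {"dp": [0, 0, 0], "rot": [0, 0, 0]}, {"dp": [0, 0, 0], "rot": [0, 0, 0]}, {"dp": [0, 0, 0], "rot": [0, 0, 0]}], "grip": 0.1, "force": 20}}

```text
time_s: 45.8
ee_pos: [0.4499, 0.2989, 0.0542]
ee_rot: [0.0, -0.073, 0.997, 0.001]
force: [-2.0, 4.2, 4.9]
opening: 0.229
grip_force: 23.0
```

Emit:
{"api": "step_arm", "payload": {"steps": [{"dp": [0.0049, 0.0007, 0], "rot": [0, 0, 0]}, {"dp": [0.0099, 0.0014, 0], "rot": [0, 0, 0]}, {"dp": [0.0099, 0.0015, 0], "rot": [0, 0, 0]}, {"dp": [0.0059, 0.0009, 0], "rot": [0, 0, 0]}, {"dp": [0.003, 0.0004, 0], "rot": [0, 0, 0]}, {"dp": [0.003, 0.0004, 0], "rot": [0, 0, 0]}, {"dp": [0.003, 0.0004, 0], "rot": [0, 0, 0]}, {"dp": [0.003, 0.0004, 0], "rot": [0, 0, 0]}, {"dp": [0.003, 0.0004, 0], "rot": [0, 0, 0]}, {"dp": [0.003, 0.0004, 0], "rot": [0, 0, 0]}], "force": 40}}

```text
time_s: 46.8
ee_pos: [0.498, 0.3066, 0.0543]
ee_rot: [0.0, -0.073, 0.997, 0.001]
force: [-4.8, 6.5, 5.5]
opening: 0.222
grip_force: 42.6
```

Emit:
{"api": "step_arm", "payload": {"steps": [{"dp": [0.003, 0.0004, 0], "rot": [0, 0, 0]}, {"dp": [0.003, 0.0004, 0], "rot": [0, 0, 0]}, {"dp": [0.003, 0.0004, 0], "rot": [0, 0, 0]}, {"dp": [0.003, 0.0004, 0], "rot": [0, 0, 0]}, {"dp": [0.003, 0.0005, 0], "rot": [0, 0, 0]}, {"dp": [0.003, 0.0005, 0], "rot": [0, 0, 0]}, {"dp": [0.003, 0.0004, 0], "rot": [0, 0, 0]}, {"dp": [0.003, 0.0004, 0], "rot": [0, 0, 0]}, {"dp": [0.003, 0.0004, 0], "rot": [0, 0, 0]}, {"dp": [0.003, 0.0005, 0], "rot": [0, 0, 0]}]}}

```text
time_s: 47.8
ee_pos: [0.5274, 0.3113, 0.0543]
ee_rot: [-0.0, -0.074, 0.997, 0.001]
force: [-5.5, 7.8, 6.3]
opening: 0.223
grip_force: 42.6
```

Emit:
{"api": "step_arm", "payload": {"steps": [{"dp": [0.002, 0.0008, 0], "rot": [0, 0, 0]}, {"dp": [0.002, 0.0008, 0], "rot": [0, 0, 0]}, {"dp": [0.002, 0.0008, 0], "rot": [0, 0, 0]}, {"dp": [0.002, 0.0003, 0], "rot": [0, 0, 0]}, {"dp": [0.002, 0.0003, 0], "rot": [0, 0, 0]}, {"dp": [0.002, 0.0003, 0], "rot": [0, 0, 0]}, {"dp": [0.002, 0.0003, 0], "rot": [0, 0, 0]}, {"dp": [0.002, 0.0003, 0], "rot": [0, 0, 0]}, {"dp": [0, 0, 0], "rot": [0, 0, 0]}, {"dp": [0, 0, 0], "rot": [0, 0, 0]}]}}

```text
time_s: 48.8
ee_pos: [0.5442, 0.3141, 0.0543]
ee_rot: [0.0, -0.073, 0.997, 0.001]
force: [-2.6, 3.4, 6.1]
opening: 0.222
grip_force: 42.6
```

Emit:
{"api": "step_arm", "payload": {"steps": [{"dp": [0.001, 0.0003, 0], "rot": [0, 0, 0]}, {"dp": [0.001, 0.0003, 0], "rot": [0, 0, 0]}, {"dp": [0.001, 0.0003, 0], "rot": [0, 0, 0]}, {"dp": [0.001, 0.0003, 0], "rot": [0, 0, 0]}, {"dp": [0.001, 0.0002, 0], "rot": [0, 0, 0]}, {"dp": [0, 0, 0], "rot": [0, 0, 0]}, {"dp": [0, 0, 0], "rot": [0, 0, 0]}, {"dp": [0, 0, 0], "rot": [0, 0, 0]}, {"dp": [0, 0, 0], "rot": [0, 0, 0]}, {"dp": [0, 0, 0], "rot": [0, 0, 0]}]}}

```text
time_s: 49.8
ee_pos: [0.5492, 0.315, 0.0543]
ee_rot: [0.0, -0.073, 0.997, 0.0]
force: [-2.5, 1.7, 7.6]
opening: 0.224
grip_force: 42.7
```

Emit:
{"api": "step_arm", "payload": {"steps": [{"dp": [0.001, 0.0002, 0], "rot": [0, 0, 0]}, {"dp": [0.001, 0.0002, 0], "rot": [0, 0, 0]}, {"dp": [0.001, 0.0002, 0], "rot": [0, 0, 0]}, {"dp": [0, 0, 0], "rot": [0, 0, 0]}, {"dp": [0, 0, 0], "rot": [0, 0, 0]}, {"dp": [0, 0, 0], "rot": [0, 0, 0]}, {"dp": [0, 0, 0], "rot": [0, 0, 0]}, {"dp": [0, 0, 0], "rot": [0, 0, 0]}, {"dp": [0, 0, 0], "rot": [0, 0, 0]}, {"dp": [0, 0, 0], "rot": [0, 0, 0]}]}}

```text
time_s: 50.8
ee_pos: [0.5519, 0.3154, 0.0543]
ee_rot: [-0.0, -0.073, 0.997, -0.0]
force: [-5.4, 0.1, 7.9]
opening: 0.225
grip_force: 42.8
```

Emit:
{"api": "step_arm", "payload": {"steps": [{"dp": [0.001, 0.0002, 0], "rot": [0, 0, 0]}, {"dp": [0.001, 0.0002, 0], "rot": [0, 0, 0]}, {"dp": [0.001, 0.0002, 0], "rot": [0, 0, 0]}, {"dp": [0, 0, 0], "rot": [0, 0, 0]}, {"dp": [0, 0, 0], "rot": [0, 0, 0]}, {"dp": [0, 0, 0], "rot": [0, 0, 0]}, {"dp": [0, 0, 0], "rot": [0, 0, 0]}, {"dp": [0, 0, 0], "rot": [0, 0, 0]}, {"dp": [0, 0, 0], "rot": [0, 0, 0]}, {"dp": [0, 0, 0], "rot": [0, 0, 0]}]}}

```text
time_s: 51.8
ee_pos: [0.5519, 0.3154, 0.0543]
ee_rot: [-0.004, -0.073, 0.997, -0.001]
force: [-21.9, -6.2, 16.7]
opening: 0.222
grip_force: 44.0
```

The row stopped firmly at 22 N, so it is snug. I'll relieve the push, release, rise and check the centring.

Emit:
{"api": "step_arm", "payload": {"steps": [{"dp": [-0.001, -0.0002, 0], "rot": [0, 0, 0]}, {"dp": [-0.001, -0.0002, 0], "rot": [0, 0, 0]}, {"dp": [-0.001, 0, 0], "rot": [0, 0, 0]}, {"dp": [0, 0, 0], "rot": [0, 0, 0]}, {"dp": [0, 0, 0], "rot": [0, 0, 0]}, {"dp": [0, 0, 0], "rot": [0, 0, 0]}, {"dp": [0, 0, 0], "rot": [0, 0, 0]}, {"dp": [0, 0, 0], "rot": [0, 0, 0]}, {"dp": [0, 0, 0], "rot": [0, 0, 0]}, {"dp": [0, 0, 0], "rot": [0, 0, 0]}]}}

```text
time_s: 52.8
ee_pos: [0.5519, 0.3154, 0.0543]
ee_rot: [-0.0, -0.073, 0.997, -0.0]
force: [-4.8, -0.3, 8.5]
opening: 0.227
grip_force: 42.9
```

Emit:
{"api": "step_arm", "payload": {"steps": [{"dp": [0, 0, 0], "rot": [0, 0, 0]}, {"dp": [0, 0, 0], "rot": [0, 0, 0]}, {"dp": [0, 0, 0], "rot": [0, 0, 0]}, {"dp": [0, 0, 0], "rot": [0, 0, 0]}, {"dp": [0, 0, 0.01], "rot": [0, 0, 0]}, {"dp": [0, 0, 0.02], "rot": [0, 0, 0]}, {"dp": [0, 0, 0.03], "rot": [0, 0, 0]}, {"dp": [0, 0, 0.03], "rot": [0, 0, 0]}, {"dp": [0, 0, 0.03], "rot": [0, 0, 0]}, {"dp": [0, 0, 0.02], "rot": [0, 0, 0]}], "grip": 0.6}}

```text
time_s: 53.8
ee_pos: [0.5528, 0.3159, 0.1975]
ee_rot: [0.002, -0.073, 0.997, 0.001]
force: [-0.4, -0.0, -0.5]
opening: 0.603
grip_force: 0.0
```

Emit:
{"api": "step_arm", "payload": {"steps": [{"dp": [-0.005, -0.045, 0], "rot": [0, 0, 8.5]}, {"dp": [-0.005, -0.045, 0], "rot": [0, 0, 8.5]}, {"dp": [-0.005, -0.045, 0], "rot": [0, 0, 8.5]}, {"dp": [-0.005, -0.045, 0], "rot": [0, 0, 8.5]}, {"dp": [-0.005, -0.045, 0], "rot": [0, 0, 8.5]}, {"dp": [-0.005, -0.045, 0], "rot": [0, 0, 8.5]}, {"dp": [-0.005, -0.045, 0], "rot": [0, 0, 0]}, {"dp": [0, 0, 0], "rot": [0, 0, 0]}, {"dp": [0, 0, 0], "rot": [0, 0, 0]}, {"dp": [0, 0, 0], "rot": [0, 0, 0]}]}}

```text
time_s: 54.8
ee_pos: [0.5182, 0.0068, 0.1941]
ee_rot: [0.0, -0.488, 0.873, -0.0]
force: [-0.6, -0.1, 0.1]
opening: 0.602
grip_force: 0.0
```

```bash
python3 - <<'E'
from plant import robot
from ov import *
S=robot.get_image("scene");T=robot.get_image("top");s=robot.sense();print(s["ee_pos"],s["ee_rot"],s["force"],s["opening"])
pickle.dump((S,T),open("pics/st9.pkl","wb"))
def cr(d,x0,y0,w,h,k):
    c=cv2.resize(d["image"][y0:y0+h,x0:x0+w,::-1],(w*k,h*k),interpolation=cv2.INTER_CUBIC)
    for v in range(0,w,10): cv2.putText(c,str(x0+v),(v*k,8),0,.3,(0,0,255),1);cv2.line(c,(v*k,10),(v*k,16),(0,0,255),1)
    for v in range(0,h,10): cv2.putText(c,str(y0+v),(0,v*k+3),0,.3,(0,0,255),1);cv2.line(c,(20,v*k),(26,v*k),(0,0,255),1)
    return c
a=cr(S,320,125,90,90,6);b=cr(T,92,163,64,90,6)
c=np.hstack([a,b]);print(c.shape);cv2.imwrite("pics/g9.png",c[:,:800])
E
```

```text
[0.518214   0.0072077  0.19381259] [ 7.98051183e-05 -4.87986520e-01  8.72851160e-01  5.98466376e-05] [0.04568569 0.31379207 0.04012636] 0.5980054070132017
(540, 924, 3)
```

View pics/g9.png

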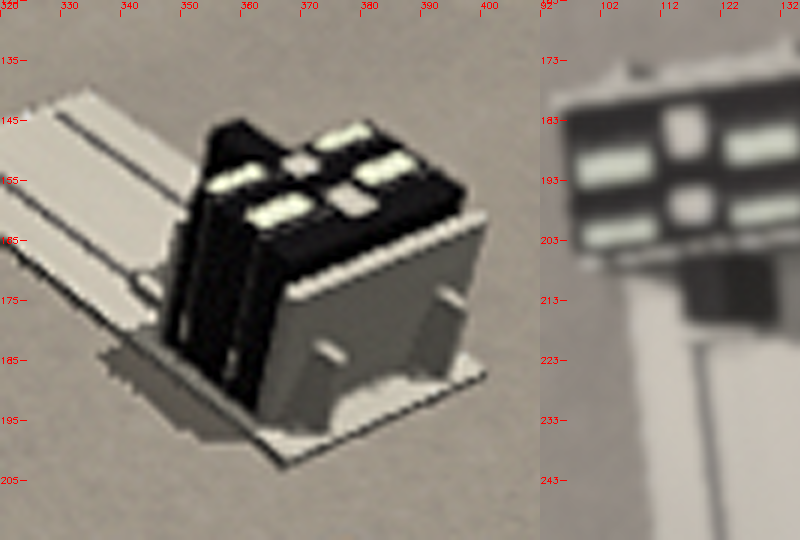

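The two boxes stand tight between plate and stop, thick one at the plate. Next I'll put numbers on the centring by back-projecting the features.

```bash
cat > bp.py <<'E'
from h import *
import cv2
S,T=pickle.load(open("pics/st9.pkl","rb"))
def back(d,u,z):
    k=np.array([[d["mtx"][0,0],0,d["mtx"][0,2]],[0,d["mtx"][0,0],d["mtx"][1,2]],[0,0,1]])
    s=cv2.undistortPoints(np.float64([[u]]),k,np.float64([d["k1"],0,0,0]))[0,0]
    r=d["R"].T@np.array([*s,1]); c=-d["R"].T@d["t"]; return c+r*(z-c[2])/r[2]
def rk(P,p=(.5315,.3122,.16)):
    c,s=np.cos(p[2]),np.sin(p[2]); x,y=P[0]-p[0],P[1]-p[1]; return ((c*x+s*y)*1e3).round(1),((-s*x+c*y)*1e3).round(1)
if __name__=="__main__":
    g=lambda u,v:(320+u/6-.4,125+v/6-.4)
    for n,u,z in [("base130,-58",(286,467),.006),("base130,58",(487,375),.006),("box100,50",(466,190),.089),("plateR",(484,212),.076),("plateL",(286,292),.076)]: print(n,rk(back(S,g(*u),z)))
    # white labels on box tops
    for d,win in((S,(350,140,45,30)),(T,(92,170,60,40))):
        x0,y0,w,h=win; im=d["image"][y0:y0+h,x0:x0+w].astype(int)
        m=((im.min(2)>(165 if d is S else 170))).astype(np.uint8)
        n,_,st,ce=cv2.connectedComponentsWithStats(m)
        for i in range(1,n):
            if st[i,4]>5:
                u=ce[i]+[x0,y0]; c=im[m.astype(bool)&(_==i)].mean(0) if 0 else None
                print("S" if d is S else "T",st[i,4],u.round(1),rk(back(d,u,.089)),im[int(ce[i][1]),int(ce[i][0])])
E
python3 bp.py
```

```text
base130,-58 (np.float64(130.9), np.float64(-64.7))
base130,58 (np.float64(130.3), np.float64(51.7))
box100,50 (np.float64(103.1), np.float64(41.8))
plateR (np.float64(106.5), np.float64(52.9))
plateL (np.float64(105.3), np.float64(-57.2))
S 15 [376.7 147.3] (np.float64(47.2), np.float64(27.6)) [215 216 189]
S 16 [350.8 153.9] (np.float64(35.8), np.float64(-49.4)) [205 196 181]
S 10 [369.9 152.1] (np.float64(54.5), np.float64(-2.9)) [218 211 196]
S 22 [383.8 152.6] (np.float64(74.3), np.float64(25.2)) [218 219 190]
S 15 [358.7 154.5] (np.float64(47.9), np.float64(-34.3)) [194 195 170]
S 15 [378. 158.] (np.float64(84.0), np.float64(-4.4)) [207 199 185]
S 23 [366.1 159.9] (np.float64(74.9), np.float64(-35.1)) [244 244 219]
S 25 [385.7 166.2] (np.float64(118.8), np.float64(-13.6)) [189 184 168]
T 11 [143.8 171.5] (np.float64(108.2), np.float64(-71.3)) [195 189 180]
T 17 [115.8 184.7] (np.float64(86.0), np.float64(-0.8)) [197 191 181]
T 27 [128.8 186.5] (np.float64(77.0), np.float64(-31.2)) [196 198 184]
T 27 [103.7 190.2] (np.float64(76.9), np.float64(29.5)) [203 205 190]
T 8 [117.1 196.9] (np.float64(56.2), np.float64(-0.5)) [192 187 177]
T 10 [129.5 197.5] (np.float64(50.4), np.float64(-29.7)) [183 185 172]
T 11 [104.5 201.3] (np.float64(50.1), np.float64(30.4)) [184 186 172]
T 11 [146.7 208.5] (np.float64(18.0), np.float64(-67.3)) [188 182 172]
```

```bash
python3 - <<'E'
from bp import *
p=(.5315,.3122,.16)
def prof(d,x,z,ys):
    P=W(p,np.c_[np.full(len(ys),x),ys,np.full(len(ys),z)]); q=project(d,P).astype(np.float32)
    g=cv2.cvtColor(d["image"],cv2.COLOR_RGB2GRAY)
    return cv2.remap(g,q[:,0].reshape(1,-1),q[:,1].reshape(1,-1),cv2.INTER_CUBIC)[0].astype(int)
ys=np.arange(-72,73,3)*1e-3
print((ys*1e3).astype(int).tolist())
for n,d,x,z in [("T base-60",T,-.06,.006),("T base-20",T,-.02,.006),("T base125",T,.125,.006),("T plate",T,.1025,.076),("T thick",T,.088,.089),("T thin",T,.045,.089),("S base-60",S,-.06,.006),("S base-20",S,-.02,.006),("S plate",S,.1025,.076),("S plateface",S,.105,.06),("S base127",S,.127,.006)]: print(n,prof(d,x,z,ys).tolist())
E
```

```text
[-72, -69, -66, -63, -60, -57, -54, -51, -48, -45, -42, -39, -36, -33, -30, -27, -24, -21, -18, -15, -12, -9, -6, -3, 0, 3, 6, 9, 12, 15, 18, 21, 24, 27, 30, 33, 36, 39, 42, 45, 48, 51, 54, 57, 60, 63, 66, 69, 72]
T base-60 [143, 142, 142, 139, 131, 145, 177, 190, 192, 192, 192, 192, 190, 178, 149, 145, 174, 189, 193, 191, 192, 192, 193, 193, 192, 192, 192, 192, 191, 191, 191, 190, 188, 177, 147, 141, 171, 190, 192, 191, 191, 190, 189, 180, 158, 145, 141, 140, 139]
T base-20 [140, 143, 143, 138, 130, 150, 180, 193, 194, 195, 196, 195, 195, 181, 152, 145, 175, 193, 195, 195, 194, 193, 193, 194, 195, 195, 194, 193, 193, 192, 193, 194, 192, 178, 149, 141, 172, 193, 196, 197, 197, 195, 193, 183, 158, 141, 140, 141, 141]
T base125 [144, 144, 142, 138, 134, 149, 177, 189, 189, 183, 175, 165, 152, 140, 137, 148, 167, 179, 179, 176, 178, 182, 182, 179, 178, 177, 178, 182, 183, 182, 179, 176, 176, 180, 182, 174, 153, 139, 136, 142, 160, 177, 180, 177, 172, 165, 163, 160, 157]
T plate [155, 166, 140, 99, 74, 65, 68, 74, 71, 65, 63, 65, 69, 68, 68, 65, 64, 64, 67, 68, 65, 64, 63, 68, 71, 71, 70
[... 1013 characters left out ...]
13, 0, 4]
S plate [10, 6, 10, 5, 0, 22, 104, 113, 86, 136, 95, 72, 99, 83, 121, 109, 68, 77, 81, 94, 124, 91, 121, 116, 73, 87, 92, 99, 134, 106, 94, 104, 78, 94, 117, 101, 125, 127, 93, 147, 167, 162, 149, 144, 150, 151, 151, 151, 151]
S plateface [8, 7, 4, 6, 25, 64, 73, 77, 79, 81, 81, 81, 81, 82, 79, 82, 82, 80, 82, 83, 81, 81, 81, 82, 82, 82, 82, 83, 83, 83, 82, 84, 83, 84, 83, 84, 83, 84, 83, 84, 85, 81, 80, 95, 127, 159, 152, 148, 151]
S base127 [156, 139, 59, 65, 132, 148, 174, 152, 150, 149, 145, 190, 160, 147, 176, 151, 178, 168, 156, 175, 145, 159, 143, 142, 181, 160, 167, 179, 145, 179, 166, 155, 190, 154, 183, 143, 133, 174, 149, 159, 192, 142, 142, 143, 151, 147, 147, 147, 146]
```

The fits agree across the top view, the scene view and the rib axis: the boxes sit about 2 mm to the −y side (thin ~1.5, thick ~2.6). I'll nudge both together with closed fingers at the joint between them.

Emit:
{"api": "step_arm", "payload": {"steps": [{"dp": [0.0096, 0.0232, 0], "rot": [0, 0, -8.5]}, {"dp": [0.0096, 0.0232, 0], "rot": [0, 0, -8.5]}, {"dp": [0.0096, 0.0232, 0], "rot": [0, 0, -8.5]}, {"dp": [0.0096, 0.0232, 0], "rot": [0, 0, -8.5]}, {"dp": [0.0096, 0.0232, 0], "rot": [0, 0, -8.5]}, {"dp": [0.0096, 0.0232, 0], "rot": [0, 0, -8.5]}, {"dp": [0.0096, 0.0232, 0], "rot": [0, 0, -8.5]}, {"dp": [0.0096, 0.0232, 0], "rot": [0, 0, -8.5]}, {"dp": [0.0096, 0.0232, 0], "rot": [0, 0, -8.5]}, {"dp": [0.0096, 0.0232, 0], "rot": [0, 0, -8.5]}], "grip": 0, "force": 20}}

```text
time_s: 55.9
ee_pos: [0.6139, 0.2404, 0.1934]
ee_rot: [-0.0, 0.233, 0.973, -0.0]
force: [0.2, -1.5, 0.1]
opening: -0.001
grip_force: 0.0
```

Emit:
{"api": "step_arm", "payload": {"steps": [{"dp": [0, 0, 0], "rot": [0, 0, -8.5]}, {"dp": [0, 0, 0], "rot": [0, 0, -8.5]}, {"dp": [0, 0, 0], "rot": [0, 0, -8.5]}, {"dp": [0, 0, 0], "rot": [0, 0, -8.5]}, {"dp": [0, 0, 0], "rot": [0, 0, -8.5]}, {"dp": [0, 0, -0.01], "rot": [0, 0, -8.5]}, {"dp": [0, 0, -0.015], "rot": [0, 0, -3.2]}, {"dp": [0, 0, -0.02], "rot": [0, 0, 0]}, {"dp": [0, 0, 0], "rot": [0, 0, 0]}, {"dp": [0, 0, 0], "rot": [0, 0, 0]}]}}

```text
time_s: 56.9
ee_pos: [0.6137, 0.2389, 0.1487]
ee_rot: [-0.0, 0.648, 0.762, -0.0]
force: [-0.1, 0.2, 0.8]
opening: 0.0
grip_force: 0.0
```

Emit:
{"api": "step_arm", "payload": {"steps": [{"dp": [0, 0, -0.015], "rot": [0, 0, 0]}, {"dp": [0, 0, -0.02], "rot": [0, 0, 0]}, {"dp": [0, 0, -0.02], "rot": [0, 0, 0]}, {"dp": [0, 0, -0.02], "rot": [0, 0, 0]}, {"dp": [0, 0, -0.015], "rot": [0, 0, 0]}, {"dp": [0, 0, -0.01], "rot": [0, 0, 0]}, {"dp": [0, 0, -0.008], "rot": [0, 0, 0]}, {"dp": [0, 0, 0], "rot": [0, 0, 0]}, {"dp": [0, 0, 0], "rot": [0, 0, 0]}, {"dp": [0, 0, 0], "rot": [0, 0, 0]}]}}

```text
time_s: 57.9
ee_pos: [0.6147, 0.2383, 0.0418]
ee_rot: [0.001, 0.649, 0.761, 0.001]
force: [1.1, 0.3, 0.5]
opening: -0.003
grip_force: 0.0
```

Emit:
{"api": "step_arm", "payload": {"steps": [{"dp": [-0.0008, 0.0049, 0], "rot": [0, 0, 0]}, {"dp": [-0.0008, 0.0049, 0], "rot": [0, 0, 0]}, {"dp": [-0.0006, 0.004, 0], "rot": [0, 0, 0]}, {"dp": [-0.0003, 0.002, 0], "rot": [0, 0, 0]}, {"dp": [-0.0003, 0.002, 0], "rot": [0, 0, 0]}, {"dp": [0, 0.001, 0], "rot": [0, 0, 0]}, {"dp": [0, 0, 0], "rot": [0, 0, 0]}, {"dp": [0, 0, 0], "rot": [0, 0, 0]}, {"dp": [0, 0, 0], "rot": [0, 0, 0]}, {"dp": [0, 0, 0], "rot": [0, 0, 0]}]}}

```text
time_s: 58.9
ee_pos: [0.6113, 0.2567, 0.0407]
ee_rot: [0.0, 0.649, 0.761, 0.0]
force: [1.4, 0.1, 0.3]
opening: 0.003
grip_force: 0.0
```

Emit:
{"api": "step_arm", "payload": {"steps": [{"dp": [-0.0002, 0.001, 0], "rot": [0, 0, 0]}, {"dp": [-0.0001, 0.001, 0], "rot": [0, 0, 0]}, {"dp": [-0.0002, 0.001, 0], "rot": [0, 0, 0]}, {"dp": [0, 0, 0], "rot": [0, 0, 0]}, {"dp": [0, 0, 0], "rot": [0, 0, 0]}, {"dp": [0, 0, 0], "rot": [0, 0, 0]}, {"dp": [0, 0, 0], "rot": [0, 0, 0]}, {"dp": [0, 0, 0], "rot": [0, 0, 0]}, {"dp": [0, 0, 0], "rot": [0, 0, 0]}, {"dp": [0, 0, 0], "rot": [0, 0, 0]}]}}

```text
time_s: 59.9
ee_pos: [0.6109, 0.2598, 0.0407]
ee_rot: [0.0, 0.649, 0.761, 0.0]
force: [-0.6, -0.8, 0.9]
opening: 0.0
grip_force: 0.0
```

Emit:
{"api": "step_arm", "payload": {"steps": [{"dp": [-0.0002, 0.001, 0], "rot": [0, 0, 0]}, {"dp": [-0.0001, 0.001, 0], "rot": [0, 0, 0]}, {"dp": [0, 0, 0], "rot": [0, 0, 0]}, {"dp": [0, 0, 0], "rot": [0, 0, 0]}, {"dp": [0, 0, 0], "rot": [0, 0, 0]}, {"dp": [0, 0, 0], "rot": [0, 0, 0]}, {"dp": [0, 0, 0], "rot": [0, 0, 0]}, {"dp": [0, 0, 0], "rot": [0, 0, 0]}, {"dp": [0, 0, 0], "rot": [0, 0, 0]}, {"dp": [0, 0, 0], "rot": [0, 0, 0]}]}}

```text
time_s: 60.9
ee_pos: [0.6106, 0.2618, 0.0407]
ee_rot: [0.0, 0.649, 0.761, 0.0]
force: [0.5, -2.9, 2.5]
opening: 0.001
grip_force: 0.0
```

Contact came at the expected place (rack y about −63). Another 1.5 mm to finish centring, then I back off and rise.

Emit:
{"api": "step_arm", "payload": {"steps": [{"dp": [-0.0001, 0.0008, 0], "rot": [0, 0, 0]}, {"dp": [-0.0001, 0.0008, 0], "rot": [0, 0, 0]}, {"dp": [0, 0, 0], "rot": [0, 0, 0]}, {"dp": [0, 0, 0], "rot": [0, 0, 0]}, {"dp": [0, 0, 0], "rot": [0, 0, 0]}, {"dp": [0, 0, 0], "rot": [0, 0, 0]}, {"dp": [0, 0, 0], "rot": [0, 0, 0]}, {"dp": [0, 0, 0], "rot": [0, 0, 0]}, {"dp": [0, 0, 0], "rot": [0, 0, 0]}, {"dp": [0, 0, 0], "rot": [0, 0, 0]}]}}

```text
time_s: 61.9
ee_pos: [0.6103, 0.2636, 0.0407]
ee_rot: [-0.0, 0.649, 0.761, 0.0]
force: [-0.1, -1.5, 3.0]
opening: -0.001
grip_force: 0.0
```

Emit:
{"api": "step_arm", "payload": {"steps": [{"dp": [0.001, -0.005, 0], "rot": [0, 0, 0]}, {"dp": [0.002, -0.01, 0], "rot": [0, 0, 0]}, {"dp": [0.002, -0.01, 0], "rot": [0, 0, 0]}, {"dp": [0, -0.005, 0.02], "rot": [0, 0, 0]}, {"dp": [0, 0, 0.03], "rot": [0, 0, 0]}, {"dp": [0, 0, 0.03], "rot": [0, 0, 0]}, {"dp": [0, 0, 0.03], "rot": [0, 0, 0]}, {"dp": [0, 0, 0.03], "rot": [0, 0, 0]}, {"dp": [0, 0, 0.015], "rot": [0, 0, 0]}, {"dp": [0, 0, 0], "rot": [0, 0, 0]}]}}

```text
time_s: 62.9
ee_pos: [0.6163, 0.2332, 0.1982]
ee_rot: [0.001, 0.649, 0.761, 0.002]
force: [-0.9, -0.5, 0.6]
opening: 0.005
grip_force: 0.0
```

Emit:
{"api": "step_arm", "payload": {"steps": [{"dp": [-0.005, -0.045, 0], "rot": [0, 0, -8.5]}, {"dp": [-0.005, -0.045, 0], "rot": [0, 0, -8.5]}, {"dp": [-0.005, -0.045, 0], "rot": [0, 0, -8.5]}, {"dp": [-0.005, -0.045, 0], "rot": [0, 0, -8.5]}, {"dp": [-0.005, -0.045, 0], "rot": [0, 0, -8.5]}, {"dp": [-0.005, -0.045, 0], "rot": [0, 0, -8.5]}, {"dp": [-0.01, -0.045, 0], "rot": [0, 0, -8.5]}, {"dp": [-0.01, -0.045, 0], "rot": [0, 0, -8.5]}, {"dp": [-0.01, -0.045, 0], "rot": [0, 0, -8.5]}, {"dp": [-0.01, -0.045, 0], "rot": [0, 0, -8.5]}], "grip": 0.7}}

```text
time_s: 63.9
ee_pos: [0.5438, -0.2181, 0.1931]
ee_rot: [-0.001, 0.993, 0.12, -0.001]
force: [0.1, 0.6, 0.8]
opening: 0.695
grip_force: 0.0
```

```bash
python3 - <<'E'
from plant import robot
import pickle
S=robot.get_image("scene");T=robot.get_image("top");pickle.dump((S,T),open("pics/st9.pkl","wb"))
s=robot.sense();print(s["ee_pos"],s["ee_rot"],s["q"].round(2))
E
python3 bp.py | grep -v "^[bp]"
```

```text
[ 0.5428443  -0.22135568  0.19280953] [-3.36956187e-04  9.93022472e-01  1.17908370e-01 -1.96778728e-03] [-0.45  0.24  1.26 -0.    1.65  0.88]
S 18 [377.4 146.9] (np.float64(46.8), np.float64(30.3)) [175 171 151]
S 19 [350.9 154.4] (np.float64(37.5), np.float64(-50.7)) [213 205 188]
S 9 [370.6 151.7] (np.float64(53.9), np.float64(-0.1)) [225 218 204]
S 25 [385. 152.] (np.float64(73.7), np.float64(29.8)) [244 246 225]
S 17 [360.1 153.7] (np.float64(47.2), np.float64(-29.0)) [192 195 168]
S 26 [367.4 159.1] (np.float64(74.1), np.float64(-30.1)) [246 247 226]
S 17 [379.1 157.5] (np.float64(83.8), np.float64(-0.3)) [216 208 191]
S 27 [386.1 166. ] (np.float64(118.8), np.float64(-12.3)) [232 228 208]
T 12 [129.  172.9] (np.float64(109.8), np.float64(-35.6)) [184 178 170]
T 15 [143.5 171.3] (np.float64(108.8), np.float64(-70.5)) [199 193 184]
T 19 [118.2 174.6] (np.float64(109.6), np.float64(-9.4)) [186 181 173]
T 22 [114.1 184.6] (np.float64(86.7), np.float64(3.1)) [203 197 186]
T 30 [126.7 186.8] (np.float64(77.2), np.float64(-26.2)) [198 200 185]
T 30 [101.8 190.5] (np.float64(76.9), np.float64(33.9)) [203 205 190]
T 9 [115.3 197.1] (np.float64(56.3), np.float64(3.8)) [198 192 182]
T 13 [128.5 197.6] (np.float64(50.5), np.float64(-27.2)) [183 185 173]
T 13 [102.8 201.5] (np.float64(50.3), np.float64(34.5)) [189 191 178]
T 12 [147.  208.6] (np.float64(17.8), np.float64(-67.9)) [193 187 177]
```

Camera checks put both boxes within about 1–2 mm of centre, square and still tight. Now the bottles go back, squat first.

Emit:
{"api": "step_arm", "payload": {"steps": [{"dp": [-0.01, -0.023, 0], "rot": [0, 0, -6]}, {"dp": [-0.01, -0.023, 0], "rot": [0, 0, -6]}, {"dp": [-0.01, -0.023, 0], "rot": [0, 0, -5.5]}, {"dp": [-0.01, -0.023, 0], "rot": [0, 0, 0]}, {"dp": [0, 0, 0], "rot": [0, 0, 0]}, {"dp": [0, 0, -0.01], "rot": [0, 0, 0]}, {"dp": [0, 0, -0.015], "rot": [0, 0, 0]}, {"dp": [0, 0, -0.01], "rot": [0, 0, 0]}, {"dp": [0, 0, 0], "rot": [0, 0, 0]}, {"dp": [0, 0, 0], "rot": [0, 0, 0]}], "grip": 0.7}}

```text
time_s: 65.0
ee_pos: [0.5054, -0.308, 0.1602]
ee_rot: [-0.0, 1.0, -0.029, -0.0]
force: [-0.3, 0.4, -0.9]
opening: 0.699
grip_force: 0.0
```

Emit:
{"api": "step_arm", "payload": {"steps": [{"dp": [-0.0025, -0.0058, 0], "rot": [0, 0, -0.6]}, {"dp": [0, 0, -0.015], "rot": [0, 0, 0]}, {"dp": [0, 0, -0.02], "rot": [0, 0, 0]}, {"dp": [0, 0, -0.02], "rot": [0, 0, 0]}, {"dp": [0, 0, -0.015], "rot": [0, 0, 0]}, {"dp": [0, 0, -0.01], "rot": [0, 0, 0]}, {"dp": [0, 0, -0.007], "rot": [0, 0, 0]}, {"dp": [0, 0, -0.0025], "rot": [0, 0, 0]}, {"dp": [0, 0, 0], "rot": [0, 0, 0]}, {"dp": [0, 0, 0], "rot": [0, 0, 0]}]}}

```text
time_s: 66.0
ee_pos: [0.5032, -0.3146, 0.072]
ee_rot: [0.0, 0.999, -0.035, 0.001]
force: [0.3, -0.1, 0.1]
opening: 0.699
grip_force: 0.0
```

Emit:
{"api": "step_arm", "payload": {"steps": [{"dp": [0, 0, 0], "rot": [0, 0, 0]}, {"dp": [0, 0, 0], "rot": [0, 0, 0]}, {"dp": [0, 0, 0], "rot": [0, 0, 0]}, {"dp": [0, 0, 0], "rot": [0, 0, 0]}, {"dp": [0, 0, 0], "rot": [0, 0, 0]}, {"dp": [0, 0, 0], "rot": [0, 0, 0]}, {"dp": [0, 0, 0], "rot": [0, 0, 0]}, {"dp": [0, 0, 0], "rot": [0, 0, 0]}, {"dp": [0, 0, 0], "rot": [0, 0, 0]}, {"dp": [0, 0, 0], "rot": [0, 0, 0]}], "grip": 0.2, "force": 20}}

```text
time_s: 67.0
ee_pos: [0.5031, -0.3143, 0.0717]
ee_rot: [0.0, 0.999, -0.035, 0.0]
force: [-0.8, 1.8, 4.8]
opening: 0.306
grip_force: 20.0
```

Emit:
{"api": "step_arm", "payload": {"steps": [{"dp": [0, 0, 0.0], "rot": [0, 0, 0]}, {"dp": [0, 0, 0.0], "rot": [0, 0, 0]}, {"dp": [0, 0, 0.004], "rot": [0, 0, 0]}, {"dp": [0, 0, 0.008], "rot": [0, 0, 0]}, {"dp": [0, 0, 0.014], "rot": [0, 0, 0]}, {"dp": [0, 0, 0.022], "rot": [0, 0, 0]}, {"dp": [0, 0, 0.026], "rot": [0, 0, 0]}, {"dp": [0, 0, 0.026], "rot": [0, 0, 0]}, {"dp": [0, 0, 0.018], "rot": [0, 0, 0]}, {"dp": [0, 0, 0.006], "rot": [0, 0, 0]}], "force": 50}}

```text
time_s: 68.0
ee_pos: [0.5035, -0.315, 0.1987]
ee_rot: [0.001, 0.999, -0.035, 0.002]
force: [-0.3, 0.0, -2.9]
opening: 0.29
grip_force: 49.3
```

Emit:
{"api": "step_arm", "payload": {"steps": [{"dp": [0.004, 0.012, 0], "rot": [0, 0, 0]}, {"dp": [0.012, 0.03, 0], "rot": [0, 0, 0]}, {"dp": [0.018, 0.04, 0], "rot": [0, 0, 0]}, {"dp": [0.018, 0.044, 0], "rot": [0, 0, 0]}, {"dp": [0.012, 0.045, 0], "rot": [0, 0, 0]}, {"dp": [0, 0.045, 0], "rot": [0, 0, 0]}, {"dp": [0, 0.045, 0], "rot": [0, 0, 0]}, {"dp": [0, 0.045, 0], "rot": [0, 0, 0]}, {"dp": [0, 0.035, 0], "rot": [0, 0, 0]}, {"dp": [0, 0.0207, 0], "rot": [0, 0, 0]}]}}

```text
time_s: 69.0
ee_pos: [0.5656, 0.0511, 0.1935]
ee_rot: [-0.0, 0.999, -0.033, -0.001]
force: [1.2, -0.2, -2.4]
opening: 0.297
grip_force: 49.5
```

Emit:
{"api": "step_arm", "payload": {"steps": [{"dp": [0, 0, -0.01], "rot": [0, 0, 0]}, {"dp": [0, 0, -0.02], "rot": [0, 0, 0]}, {"dp": [0, 0, -0.025], "rot": [0, 0, 0]}, {"dp": [0, 0, -0.02], "rot": [0, 0, 0]}, {"dp": [0, 0, -0.01], "rot": [0, 0, 0]}, {"dp": [0, 0, -0.005], "rot": [0, 0, 0]}, {"dp": [0, 0, 0], "rot": [0, 0, 0]}, {"dp": [0, 0, 0], "rot": [0, 0, 0]}, {"dp": [0, 0, 0], "rot": [0, 0, 0]}, {"dp": [0, 0, 0], "rot": [0, 0, 0]}]}}

```text
time_s: 70.0
ee_pos: [0.5672, 0.0474, 0.106]
ee_rot: [0.0, 0.999, -0.035, 0.001]
force: [1.0, -0.6, -2.5]
opening: 0.293
grip_force: 49.5
```

Emit:
{"api": "step_arm", "payload": {"steps": [{"dp": [0, 0, -0.008], "rot": [0, 0, 0]}, {"dp": [0, 0, -0.008], "rot": [0, 0, 0]}, {"dp": [0, 0, -0.004], "rot": [0, 0, 0]}, {"dp": [0, 0, -0.002], "rot": [0, 0, 0]}, {"dp": [0, 0, -0.001], "rot": [0, 0, 0]}, {"dp": [0, 0, -0.001], "rot": [0, 0, 0]}, {"dp": [0, 0, -0.001], "rot": [0, 0, 0]}, {"dp": [0, 0, 0], "rot": [0, 0, 0]}, {"dp": [0, 0, 0], "rot": [0, 0, 0]}, {"dp": [0, 0, 0], "rot": [0, 0, 0]}]}}

```text
time_s: 71.0
ee_pos: [0.5668, 0.0474, 0.0803]
ee_rot: [0.0, 0.999, -0.035, 0.0]
force: [0.1, 0.0, -2.9]
opening: 0.294
grip_force: 49.5
```

Emit:
{"api": "step_arm", "payload": {"steps": [{"dp": [0, 0, -0.001], "rot": [0, 0, 0]}, {"dp": [0, 0, -0.001], "rot": [0, 0, 0]}, {"dp": [0, 0, 0], "rot": [0, 0, 0]}, {"dp": [0, 0, 0], "rot": [0, 0, 0]}, {"dp": [0, 0, 0], "rot": [0, 0, 0]}, {"dp": [0, 0, 0], "rot": [0, 0, 0]}, {"dp": [0, 0, 0], "rot": [0, 0, 0]}, {"dp": [0, 0, 0], "rot": [0, 0, 0]}, {"dp": [0, 0, 0], "rot": [0, 0, 0]}, {"dp": [0, 0, 0], "rot": [0, 0, 0]}]}}

```text
time_s: 72.0
ee_pos: [0.5673, 0.0475, 0.0798]
ee_rot: [-0.0, 0.999, -0.035, 0.001]
force: [-3.1, 0.4, 6.0]
opening: 0.292
grip_force: 50.5
```

Emit:
{"api": "step_arm", "payload": {"steps": [{"dp": [0, 0, 0], "rot": [0, 0, 0]}, {"dp": [0, 0, 0], "rot": [0, 0, 0]}, {"dp": [0, 0, 0], "rot": [0, 0, 0]}, {"dp": [0, 0, 0], "rot": [0, 0, 0]}, {"dp": [0, 0, 0.005], "rot": [0, 0, 0]}, {"dp": [0, 0, 0.01], "rot": [0, 0, 0]}, {"dp": [0, 0, 0.025], "rot": [0, 0, 0]}, {"dp": [0, 0, 0.03], "rot": [0, 0, 0]}, {"dp": [0, 0, 0.03], "rot": [0, 0, 0]}, {"dp": [0, 0, 0.02], "rot": [0, 0, 0]}], "grip": 0.7}}

```text
time_s: 73.0
ee_pos: [0.5674, 0.0474, 0.2019]
ee_rot: [-0.0, 0.999, -0.035, 0.002]
force: [0.6, -0.4, 0.0]
opening: 0.704
grip_force: 0.0
```

Emit:
{"api": "step_arm", "payload": {"steps": [{"dp": [0.002, -0.03, 0], "rot": [0, 0, 0]}, {"dp": [0.003, -0.04, 0], "rot": [0, 0, 0]}, {"dp": [0.003, -0.045, 0], "rot": [0, 0, 0]}, {"dp": [0.003, -0.048, 0], "rot": [0, 0, 0]}, {"dp": [0.003, -0.048, 0], "rot": [0, 0, 0]}, {"dp": [0.003, -0.048, 0], "rot": [0, 0, 0]}, {"dp": [0.003, -0.045, 0], "rot": [0, 0, 0]}, {"dp": [0.003, -0.035, 0], "rot": [0, 0, 0]}, {"dp": [0.002, -0.02, 0], "rot": [0, 0, 0]}, {"dp": [0.001, -0.004, 0], "rot": [0, 0, 0]}]}}

```text
time_s: 74.0
ee_pos: [0.5923, -0.318, 0.1985]
ee_rot: [0.0, 0.999, -0.036, 0.0]
force: [-0.3, -1.2, -0.7]
opening: 0.702
grip_force: 0.0
```

Emit:
{"api": "step_arm", "payload": {"steps": [{"dp": [0, 0, -0.01], "rot": [0, 0, 0]}, {"dp": [0, 0, -0.02], "rot": [0, 0, 0]}, {"dp": [0, 0, -0.02], "rot": [0, 0, 0]}, {"dp": [0, 0, -0.015], "rot": [0, 0, 0]}, {"dp": [0, 0, -0.005], "rot": [0, 0, 0]}, {"dp": [0, 0, 0], "rot": [0, 0, 0]}, {"dp": [0, 0, 0], "rot": [0, 0, 0]}, {"dp": [0, 0, 0], "rot": [0, 0, 0]}, {"dp": [0, 0, 0], "rot": [0, 0, 0]}, {"dp": [0, 0, 0], "rot": [0, 0, 0]}]}}

```text
time_s: 75.0
ee_pos: [0.593, -0.3158, 0.1287]
ee_rot: [0.0, 0.999, -0.035, 0.0]
force: [0.6, 0.4, -0.6]
opening: 0.7
grip_force: 0.0
```

Over the tall bottle within 0.2 mm. Lowering to z 0.100 and gripping.

Emit:
{"api": "step_arm", "payload": {"steps": [{"dp": [0, 0, -0.008], "rot": [0, 0, 0]}, {"dp": [0, 0, -0.01], "rot": [0, 0, 0]}, {"dp": [0, 0, -0.007], "rot": [0, 0, 0]}, {"dp": [0, 0, -0.003], "rot": [0, 0, 0]}, {"dp": [0, 0, -0.001], "rot": [0, 0, 0]}, {"dp": [0, 0, 0], "rot": [0, 0, 0]}, {"dp": [0, 0, 0], "rot": [0, 0, 0]}, {"dp": [0, 0, 0], "rot": [0, 0, 0]}, {"dp": [0, 0, 0], "rot": [0, 0, 0]}, {"dp": [0, 0, 0], "rot": [0, 0, 0]}]}}

```text
time_s: 76.0
ee_pos: [0.5929, -0.3156, 0.0993]
ee_rot: [0.0, 0.999, -0.035, 0.0]
force: [0.1, -0.0, -0.1]
opening: 0.701
grip_force: 0.0
```

Emit:
{"api": "step_arm", "payload": {"steps": [{"dp": [0, 0, 0], "rot": [0, 0, 0]}, {"dp": [0, 0, 0], "rot": [0, 0, 0]}, {"dp": [0, 0, 0], "rot": [0, 0, 0]}, {"dp": [0, 0, 0], "rot": [0, 0, 0]}, {"dp": [0, 0, 0], "rot": [0, 0, 0]}, {"dp": [0, 0, 0], "rot": [0, 0, 0]}, {"dp": [0, 0, 0], "rot": [0, 0, 0]}, {"dp": [0, 0, 0], "rot": [0, 0, 0]}, {"dp": [0, 0, 0], "rot": [0, 0, 0]}, {"dp": [0, 0, 0], "rot": [0, 0, 0]}], "grip": 0.2, "force": 20}}

```text
time_s: 77.0
ee_pos: [0.5928, -0.3156, 0.0993]
ee_rot: [0.0, 0.999, -0.035, 0.0]
force: [0.1, 1.2, 0.8]
opening: 0.355
grip_force: 20.1
```

Emit:
{"api": "step_arm", "payload": {"steps": [{"dp": [0, 0, 0.0], "rot": [0, 0, 0]}, {"dp": [0, 0, 0.0], "rot": [0, 0, 0]}, {"dp": [0, 0, 0.004], "rot": [0, 0, 0]}, {"dp": [0, 0, 0.008], "rot": [0, 0, 0]}, {"dp": [0, 0, 0.012], "rot": [0, 0, 0]}, {"dp": [0, 0, 0.018], "rot": [0, 0, 0]}, {"dp": [0, 0, 0.02], "rot": [0, 0, 0]}, {"dp": [0, 0, 0.02], "rot": [0, 0, 0]}, {"dp": [0, 0, 0.014], "rot": [0, 0, 0]}, {"dp": [0, 0, 0.004], "rot": [0, 0, 0]}], "force": 50}}

```text
time_s: 78.0
ee_pos: [0.5934, -0.316, 0.2021]
ee_rot: [0.001, 0.999, -0.035, 0.002]
force: [1.3, -0.5, -1.7]
opening: 0.345
grip_force: 49.5
```

Emit:
{"api": "step_arm", "payload": {"steps": [{"dp": [-0.001, 0.01, 0], "rot": [0, 0, 0]}, {"dp": [-0.002, 0.02, 0], "rot": [0, 0, 0]}, {"dp": [-0.004, 0.03, 0], "rot": [0, 0, 0]}, {"dp": [-0.005, 0.033, 0], "rot": [0, 0, 0]}, {"dp": [-0.005, 0.034, 0], "rot": [0, 0, 0]}, {"dp": [-0.005, 0.034, 0], "rot": [0, 0, 0]}, {"dp": [-0.005, 0.033, 0], "rot": [0, 0, 0]}, {"dp": [-0.004, 0.03, 0], "rot": [0, 0, 0]}, {"dp": [-0.003, 0.02, 0], "rot": [0, 0, 0]}, {"dp": [-0.001, 0.009, 0], "rot": [0, 0, 0]}]}}

```text
time_s: 79.0
ee_pos: [0.5569, -0.0603, 0.198]
ee_rot: [-0.0, 0.999, -0.034, -0.001]
force: [1.8, -0.5, -2.0]
opening: 0.341
grip_force: 49.6
```

Emit:
{"api": "step_arm", "payload": {"steps": [{"dp": [0, 0, -0.01], "rot": [0, 0, 0]}, {"dp": [0, 0, -0.02], "rot": [0, 0, 0]}, {"dp": [0, 0, -0.02], "rot": [0, 0, 0]}, {"dp": [0, 0, -0.015], "rot": [0, 0, 0]}, {"dp": [0, 0, -0.005], "rot": [0, 0, 0]}, {"dp": [0, 0, 0], "rot": [0, 0, 0]}, {"dp": [0, 0, 0], "rot": [0, 0, 0]}, {"dp": [0, 0, 0], "rot": [0, 0, 0]}, {"dp": [0, 0, 0], "rot": [0, 0, 0]}, {"dp": [0, 0, 0], "rot": [0, 0, 0]}]}}

```text
time_s: 80.0
ee_pos: [0.558, -0.0626, 0.1297]
ee_rot: [0.0, 0.999, -0.035, 0.0]
force: [0.1, -0.7, -1.7]
opening: 0.343
grip_force: 49.6
```

Emit:
{"api": "step_arm", "payload": {"steps": [{"dp": [-0.0004, 0, -0.008], "rot": [0, 0, 0]}, {"dp": [0, 0, -0.007], "rot": [0, 0, 0]}, {"dp": [0, 0, -0.003], "rot": [0, 0, 0]}, {"dp": [0, 0, -0.002], "rot": [0, 0, 0]}, {"dp": [0, 0, -0.001], "rot": [0, 0, 0]}, {"dp": [0, 0, -0.001], "rot": [0, 0, 0]}, {"dp": [0, 0, 0], "rot": [0, 0, 0]}, {"dp": [0, 0, 0], "rot": [0, 0, 0]}, {"dp": [0, 0, 0], "rot": [0, 0, 0]}, {"dp": [0, 0, 0], "rot": [0, 0, 0]}]}}

```text
time_s: 81.0
ee_pos: [0.5575, -0.0626, 0.1074]
ee_rot: [0.0, 0.999, -0.035, 0.0]
force: [0.5, 0.4, 0.1]
opening: 0.346
grip_force: 49.9
```

Emit:
{"api": "step_arm", "payload": {"steps": [{"dp": [0, 0, -0.001], "rot": [0, 0, 0]}, {"dp": [0, 0, -0.0005], "rot": [0, 0, 0]}, {"dp": [0, 0, 0], "rot": [0, 0, 0]}, {"dp": [0, 0, 0], "rot": [0, 0, 0]}, {"dp": [0, 0, 0], "rot": [0, 0, 0]}, {"dp": [0, 0, 0], "rot": [0, 0, 0]}, {"dp": [0, 0, 0], "rot": [0, 0, 0]}, {"dp": [0, 0, 0], "rot": [0, 0, 0]}, {"dp": [0, 0, 0], "rot": [0, 0, 0]}, {"dp": [0, 0, 0], "rot": [0, 0, 0]}]}}

```text
time_s: 82.0
ee_pos: [0.5581, -0.0627, 0.1074]
ee_rot: [0.0, 0.999, -0.035, 0.001]
force: [-1.6, 0.2, 6.4]
opening: 0.345
grip_force: 50.5
```

Seated. Release, rise, swing away and run a numeric check against the first picture.

Emit:
{"api": "step_arm", "payload": {"steps": [{"dp": [0, 0, 0], "rot": [0, 0, 0]}, {"dp": [0, 0, 0], "rot": [0, 0, 0]}, {"dp": [0, 0, 0], "rot": [0, 0, 0]}, {"dp": [0, 0, 0], "rot": [0, 0, 0]}, {"dp": [0, 0, 0.005], "rot": [0, 0, 0]}, {"dp": [0, 0, 0.01], "rot": [0, 0, 0]}, {"dp": [0, 0, 0.025], "rot": [0, 0, 0]}, {"dp": [0, 0, 0.03], "rot": [0, 0, 0]}, {"dp": [0, 0, 0.03], "rot": [0, 0, 0]}, {"dp": [0, 0, 0.01], "rot": [0, 0, 0]}], "grip": 0.7}}

```text
time_s: 83.0
ee_pos: [0.5586, -0.0628, 0.2204]
ee_rot: [0.001, 0.999, -0.035, 0.003]
force: [0.3, 0.3, 0.6]
opening: 0.701
grip_force: 0.0
```

Emit:
{"api": "step_arm", "payload": {"steps": [{"dp": [-0.02, -0.04, 0], "rot": [0, 0, 0]}, {"dp": [-0.02, -0.04, 0], "rot": [0, 0, 0]}, {"dp": [-0.02, -0.04, 0], "rot": [0, 0, 0]}, {"dp": [-0.02, -0.04, 0], "rot": [0, 0, 0]}, {"dp": [-0.02, -0.04, 0], "rot": [0, 0, 0]}, {"dp": [-0.02, -0.04, 0], "rot": [0, 0, 0]}, {"dp": [-0.02, -0.04, 0], "rot": [0, 0, 0]}, {"dp": [-0.02, -0.04, 0], "rot": [0, 0, 0]}, {"dp": [-0.02, -0.03, 0], "rot": [0, 0, 0]}, {"dp": [-0.01, -0.02, 0], "rot": [0, 0, 0]}]}}

```text
time_s: 84.0
ee_pos: [0.3654, -0.4345, 0.2149]
ee_rot: [-0.0, 0.999, -0.036, -0.0]
force: [0.1, 1.3, -0.4]
opening: 0.705
grip_force: 0.0
```

```bash
python3 - <<'E'
from plant import robot
from h import *
import cv2
for n,wins in (("top",[(218,195,28,26),(262,195,30,28)]),("scene",[(255,155,26,24),(212,155,24,24)])):
    d0=pickle.load(open(f"pics/{n}0.pkl","rb"))["image"];d1=robot.get_image(n);d1=d1["image"]
    for x,y,w,h in wins:
        t=cv2.cvtColor(d0[y:y+h,x:x+w],cv2.COLOR_RGB2GRAY);b=cv2.cvtColor(d1[y-8:y+h+8,x-8:x+w+8],cv2.COLOR_RGB2GRAY)
        k=4;r=cv2.matchTemplate(cv2.resize(b,None,fx=k,fy=k,interpolation=2),cv2.resize(t,None,fx=k,fy=k,interpolation=2),cv2.TM_CCOEFF_NORMED)
        _,v,_,l=cv2.minMaxLoc(r);print(n,"match",round(v,3),"shift px",l[0]/k-8,l[1]/k-8)
s=robot.sense();print(s["ee_pos"],s["force"],s["time_s"])
S=robot.get_image("scene");T=robot.get_image("top");pickle.dump((S,T),open("pics/st9.pkl","wb"))
E
python3 bp.py | grep -E "^(S|T) (9|1.|2.|3.) " | head -20
```

```text
top match 0.989 shift px -0.25 0.0
top match 0.74 shift px 0.0 0.0
scene match 0.989 shift px 0.25 0.0
scene match 0.99 shift px 0.0 0.25
[ 0.36559261 -0.43452161  0.21466097] [ 0.55842814  0.54283461 -0.43890518] 84.1
S 15 [377.7 146.9] (np.float64(47.1), np.float64(31.0)) [164 161 141]
S 17 [350.8 154.4] (np.float64(37.5), np.float64(-51.1)) [198 191 175]
S 23 [385.  152.1] (np.float64(74.2), np.float64(29.4)) [235 237 211]
S 13 [360.3 153.8] (np.float64(47.9), np.float64(-29.0)) [181 182 158]
S 22 [367.3 159.3] (np.float64(74.6), np.float64(-30.9)) [237 238 211]
S 15 [378.9 157.3] (np.float64(82.9), np.float64(-0.1)) [206 200 182]
S 22 [386.1 166. ] (np.float64(118.9), np.float64(-12.3)) [217 212 194]
T 12 [114.  184.5] (np.float64(87.1), np.float64(3.4)) [193 187 177]
T 25 [126.5 186.8] (np.float64(77.3), np.float64(-25.7)) [188 190 176]
T 25 [102.  190.4] (np.float64(77.0), np.float64(33.4)) [195 198 183]
```

```bash
python3 -c "
from plant import robot
print(robot.close_job())"
```

```text
the job is handed in; nothing more can be done
None
```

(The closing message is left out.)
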